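# Put fresh canisters on the cooler with sizing pins in their necks

## Task

Cool the freshly moulded handled canisters: lift every canister off the raised rack, stand it upright on the perforated air-cooling box beside, and push a sizing pin from the pin block down its neck until the collar sits on the rim. Turn the timer dial clockwise to its red mark and, once all the canisters are fitted, press the green start button fully down; leave everything else on the bench where it is.

Things in the scene. Friction and masses are not known exactly. Their poses are not given: they have to be found in the camera images.
- white: White blow-moulded canister of 0.11 kg, may be absent (then None): body 110 mm long (x) by 70 mm wide (y), flat shoulder 110 mm up; handle bar along its x over the top, middle of the bar at (18, 0, 150) mm, 72 mm long (x), 14 mm wide (y), 14 mm high, 33 mm of free height under it; narrow open neck at the -x end. Origin: centre of the underside; z up, x along the handle away from the neck
- white_neck (a point): Centre of the white canister's neck rim, at (-38, 0, 140) mm in its frame. Neck 21 mm outside, straight bore 14 mm, 30 mm of neck above the shoulder, hollow below; axes as the canister's
- yellow: Yellow blow-moulded canister of 0.11 kg, may be absent (then None): body 110 mm long (x) by 70 mm wide (y), flat shoulder 110 mm up; handle bar along its x over the top, middle of the bar at (18, 0, 150) mm, 72 mm long (x), 14 mm wide (y), 14 mm high, 33 mm of free height under it; narrow open neck at the -x end. Origin: centre of the underside; z up, x along the handle away from the neck
- yellow_neck (a point): Centre of the yellow canister's neck rim, at (-38, 0, 140) mm in its frame. Neck 21 mm outside, straight bore 14 mm, 30 mm of neck above the shoulder, hollow below; axes as the canister's
- green: Light-green blow-moulded canister of 0.11 kg, may be absent (then None): body 110 mm long (x) by 70 mm wide (y), flat shoulder 110 mm up; handle bar along its x over the top, middle of the bar at (18, 0, 150) mm, 72 mm long (x), 14 mm wide (y), 14 mm high, 33 mm of free height under it; narrow open neck at the -x end. Origin: centre of the underside; z up, x along the handle away from the neck
- green_neck (a point): Centre of the green canister's neck rim, at (-38, 0, 140) mm in its frame. Neck 21 mm outside, straight bore 14 mm, 30 mm of neck above the shoulder, hollow below; axes as the canister's
- pin1: Sizing pin 1 (all three alike, any pin fits any canister), 0.03 kg: 10 mm aluminium rod with a tapered tip reaching 75 mm below its collar, collar 23 mm across and 4 mm thick, above it an orange grip 14 mm across and 32 mm high. Origin: underside of the collar on the axis; z up towards the grip. Starts standing in the pin block with its collar on the block's top
- pin2: Sizing pin 2 (all three alike, any pin fits any canister), 0.03 kg: 10 mm aluminium rod with a tapered tip reaching 75 mm below its collar, collar 23 mm across and 4 mm thick, above it an orange grip 14 mm across and 32 mm high. Origin: underside of the collar on the axis; z up towards the grip. Starts standing in the pin block with its collar on the block's top
- pin3: Sizing pin 3 (all three alike, any pin fits any canister), 0.03 kg: 10 mm aluminium rod with a tapered tip reaching 75 mm below its collar, collar 23 mm across and 4 mm thick, above it an orange grip 14 mm across and 32 mm high. Origin: underside of the collar on the axis; z up towards the grip. Starts standing in the pin block with its collar on the block's top
- pinblock: Blue pin block 50 x 170 x 85 mm, fixed, three 13 mm holes 65 mm apart along its y (at -65, 0, 65 mm), 80 mm deep. Origin: centre of the underside
- rack: Raised take-out rack of steel slats on blue legs, 190 mm (x) by 400 mm (y), top 60 mm above the bench, fixed; the canisters start on it in a row along its y. It may be on the left or the right. Origin: centre of its footprint on the bench
- cooler: Air-cooling box, grey with a flat perforated aluminium top, 200 mm (x) by 420 mm (y) by 30 mm high, fixed; on the other side from the rack. Origin: centre of its underside, so its top is at z 30 mm
- control: The cooler's grey control box, 100 mm (x) by 160 mm (y) by 140 mm high, fixed; on its top the timer dial and, 85 mm to its -y side, the green start button. Origin: centre of its underside; its front faces -x
- timer (a joint): Timer dial angle in rad, 0 to 2.6, grows clockwise seen from above; it turns easily (0.03 N m) and stays where left. At 0 its white pointer points to the control box's -x side; the red mark is at 1.05 rad (60 degrees), the next black ticks are 0.52 rad either side
- start (a joint): Travel of the green start button in m: 0 up, 0.006 fully down, springs back; about 5 N presses it fully down
- start_top (a point): Centre of the button's top face, 28 mm across, 22 mm above the control box's top when up (the point moves with the button)
- timer_grip (a point): Point on the dial's axis at the height to grip, 37 mm above the box's top: an upright bar 14 mm thick and 42 mm long, lying along the box's x when the joint is 0 and turning with the dial; the bar ends 7 mm above this point
- nozzle1: Bystander: white nozzle bottle, 44 mm across, 165 mm high, beyond the corner of the rack or cooler on the left; leave it alone. Origin: its underside
- nozzle2: Bystander: white nozzle bottle, 44 mm across, 165 mm high, at the back; leave it alone. Origin: its underside
- nozzle3: Bystander: white nozzle bottle, 44 mm across, 165 mm high, at the back; leave it alone. Origin: its underside
- tape: Bystander: roll of tape, 64 mm across, 24 mm high, between rack and cooler; leave it alone. Origin: its underside
- deburrer: Bystander: red deburring tool, 145 mm long, lying between rack and cooler; leave it alone. Origin: its underside
- caliper: Bystander: caliper, lying at the back; leave it alone. Origin: its underside
- cutter: Bystander: yellow cutter, lying at the back right; leave it alone. Origin: its underside
Not all that is in view belongs to the job. Of the things that look like the green, the smaller one is meant.

How it is judged:
By the outcome, as a careful person would: the job done as asked, in the order asked, and still so for the second after the job is handed in, with the robot touching nothing.
Of white, yellow, green only 2 to 3 are there at a start; the rules pass over those that are not, and their reading is None.
At some moment in a run one of white, yellow, green may be knocked a few centimetres aside while the robot is not near it.
It also fails if it takes over 210 s, if anything falls off the work surface, if the arm or the gripper's body presses on something with over 40 N, if the wrist force passes 120 N, or if a joint passes its speed limit or range.

## Robot

A 7-joint arm with a two-finger parallel gripper is mounted at the origin on the work surface. World frame = base frame: x ahead of the robot, y to its left, z up, the work surface at z = 0. Lengths are in m, angles in rad, forces in N, time in s.
With the tool pointing down it reaches from about 0.4 to 0.9 m from the base axis. Payload 5.6 kg.
Tool frame: the origin (TCP) lies on the centre line of the jaws, within the pads' length; the fingertips stand 25 mm ahead of it and the grasp point (between the pads) lies 6 mm ahead of it (robot.nose_length is the distance from the TCP to the fingertips, in m); z points along the fingers, y is the line along which they close (so a half turn about z gives the same grasp; the last joint's range is limited). The gripper opens to 92 mm and grips with 3 to 60 N. Pads are 20 mm wide; open, the fingers measure 128 mm over their backs; the gripper's body (75 mm by 189 mm) begins 69 mm behind the grasp point.
Start: joints at [1.223, 0.468, -0.012, 1.603, 0.006, 1.071, -0.056], TCP at [0.195, -0.62, 0.24] pointing down, gripper open.
Joint ranges: [-2.53, 2.53], [-0.31, 2.02], [-1.57, 1.55], [0.28, 2.44], [-1.29, 4.43], [0.15, 1.84], [-2.92, 2.92]. Speed limits (rad/s): [2.57, 2.57, 3.14, 3.14, 3.14, 3.14, 3.14].

## Interface

Orientations are given as a rotation vector (axis times angle).
In Python, from plant import robot gives the robot as it stands. The module is installed in compiled form; this text tells all that it offers.
- The arm moves only by the tool play_rows, never from a script. Its arguments are lists of equal length, an entry for each row: "travel": the shift along the tool's x, y, z normalised to -1 to 1, where 1 is 1 m, a list of three; "turn": the turn, a rotation vector about the tool's x, y, z normalised to -1 to 1, where 1 is 2 rad, a list of three. In form: {"travel": [[x, y, z], ...], "turn": [[ax, ay, az], ...]}. A call has 1 to 10 rows; each row shifts and turns the commanded pose from where the row before left it, along the tool's axes as they then stand; what a row does not reach is not made up. A row lasts 1/12 s, in which the tool goes at most 41.7 mm and 7.16 degrees, less where a joint would pass 70% of its speed; a pose out of reach is approached as far as the arm can. A call with a number of a shift or a turn outside -1 to 1 is refused whole. A call with a gripper value outside its range is refused whole. "grip" is the opening, from -1 (shut) to 1 (fully open), set as the call begins (left out, the last holds). The fingers move at their own pace and stop on an object; "force" is the grip in N (left out, the last holds). Time passes only in rows, so rows that do not move let the fingers close. It gives the time, the measured TCP pose, the force, the opening and the grip force at its end, in the units of the state.
- robot.get_obs(): the state, without advancing time (a new reading comes with each control period).
- robot.snapshot(name): name is "scene" or "top" or "wrist"; returns a dict with "image" (420x560x3 uint8, red, green, blue), "fovy" (degrees; the focal length in pixels is half the picture's height over the tangent of half this angle, whatever the lens; pixels are square), "cx", "cy" (the principal point, pixels), "pose" (4x4, takes a point from camera to world coordinates). Camera axes: x right, y up, looking along -z (the intrinsics and any distortion apply to the point x, -y, -z); pixel columns grow to the right and rows downward; lengths in m; the calibration is good to about 2 mm. The wrist camera is an equidistant fisheye: a pixel r from the principal point sees the ray r / f radians off the axis. A picture is of the moment at which its call begins. There is no depth.
- robot.close_job(): hands the job in; it is judged then, once.
Trained networks look in the newest picture that a camera, given by its name, has taken for a name from the list of things; names that differ only in an ending like _2 or _b are one class to them, and where a whole thing is asked for, a point or a joint stands for the part that bears it (a point fixed in the world has none). Each returns a list of dicts, best first, with "confidence" (0 to 1); they miss things now and then, are a little off and sometimes report something else, mostly with a low value. They report only what shows in the picture. A call takes as long as a camera call. They do not tell look-alikes from the thing itself.
- robot.find_in(camera, name): "position" ([row, column] in pixels, amid what is visible of it).
- robot.tip_of(camera, name): "position" ([row, column] in pixels: a listed point, or the origin of a listed thing).
The state is a dict: "time": time; "joint_pos": joint angles; "dq": joint speeds; "joint_efforts": joint torques, N m; "tcp_pos": TCP position; "tool_rot": TCP orientation; "wrist_force": force on the tool from outside, world axes, zero at the start; "ft_torque": the same for the moment, N m; "opening": finger opening in m; "finger_force": force on a finger pad.
Only numpy, scipy, OpenCV 4.12 (cv2) and the standard library are available. Lean on these libraries where they do the work, as an engineer would, in place of code of your own. Each camera call takes 0.05 s, during which the arm holds its last target. There are 200 camera calls.

## Working session

There is one attempt and no reset: what is moved stays moved. The work goes in short steps, Python scripts to look and compute and a tool call to move; the robot and the scene stay as the last step left them, time stands still between calls to the robot, and variables do not carry over. Pictures are saved under pics/ and viewed, at most 14 in all, crops included, and the job is handed in when it is done.

Besides the shell and the picture viewer there is one more tool, called after ">>>" as name(argument=value, ...), one argument or row to a line, values as JSON. play_rows: Moves the arm, as the interface text tells. Its arguments: {"type":"object","properties":{"travel":{"type":"array"},"turn":{"type":"array"},"grip":{"type":"number"},"force":{"type":"number"}},"required":["travel","turn"]}

```bash
mkdir -p pics
cat > h.py <<'E'
import numpy as np, cv2
from plant import robot
from scipy.spatial.transform import Rotation as R
def snap(c,fn=None):
    s=robot.snapshot(c)
    if fn: cv2.imwrite('pics/'+fn,cv2.cvtColor(s['image'],cv2.COLOR_RGB2BGR))
    return s
def ray(s,px,fish=False):
    f=s['image'].shape[0]/2/np.tan(np.radians(s['fovy'])/2)
    u=(px[1]-s['cx'])/f; v=(px[0]-s['cy'])/f
    if fish:
        r=np.hypot(u,v); k=np.sin(r)/r if r>1e-9 else 1; d=np.array([u*k,-v*k,-np.cos(r)])
    else: d=np.array([u,-v,-1.])
    P=s['pose']; return P[:3,3],P[:3,:3]@d
def atz(s,px,z,fish=False):
    o,d=ray(s,px,fish); return o+d*(z-o[2])/d[2]
def proj(s,p,fish=False):
    f=s['image'].shape[0]/2/np.tan(np.radians(s['fovy'])/2)
    P=s['pose']; c=P[:3,:3].T@(np.array(p)-P[:3,3]); x,y,z=c[0],-c[1],-c[2]
    if fish:
        h=np.hypot(x,y); t=np.arctan2(h,z); return np.array([s['cy']+f*t*y/h,s['cx']+f*t*x/h])
    return np.array([s['cy']+f*y/z,s['cx']+f*x/z])
E
python3 - <<'E'
from h import *
o=robot.get_obs(); print(o['time'],o['tcp_pos'],o['tool_rot'],o['opening'],R.from_rotvec(o['tool_rot']).as_matrix().round(3))
Z=dict(white_neck=.2,yellow_neck=.2,green_neck=.2,white=.06,yellow=.06,green=.06,pin1=.085,pinblock=0,rack=0,cooler=0,control=0,start_top=.162,timer_grip=.177,timer=.14,nozzle1=0,nozzle2=0,nozzle3=0,tape=0,deburrer=0,caliper=0,cutter=0)
for c in ['scene','top']:
    s=snap(c,c+'.png'); print(c,s['fovy'],s['cx'],s['cy'],s['pose'].round(3).tolist())
    for n,z in Z.items():
        for d in robot.tip_of(c,n)[:4]:
            print(n,np.round(d['confidence'],2),np.round(d['position'],1),atz(s,d['position'],z).round(3))
E
```

```text
0.0 [ 0.19482512 -0.61954858  0.23866204] [-3.10353086e+00 -4.76612210e-01  6.55672917e-04] 0.09174776692360483 [[ 0.954  0.3   -0.001]
 [ 0.3   -0.954  0.002]
 [-0.    -0.002 -1.   ]]
scene 55.47136735295256 281.07087552613797 207.00830868023556 [[0.291, -0.524, 0.801, 1.276], [0.956, 0.179, -0.231, -0.227], [-0.022, 0.833, 0.553, 0.69], [0.0, 0.0, 0.0, 1.0]]
white_neck 0.74 [341.3 297. ] [ 0.915 -0.104  0.2  ]
white_neck 0.73 [204.4 159.1] [ 0.466 -0.281  0.2  ]
yellow_neck 0.74 [293.4 351.1] [0.852 0.012 0.2  ]
yellow_neck 0.66 [210.2 208.1] [ 0.526 -0.179  0.2  ]
green_neck 0.94 [215.5  96.4] [ 0.468 -0.415  0.2  ]
green_neck 0.7 [172.8 130.7] [ 0.287 -0.345  0.2  ]
white 0.66 [255.4 166.5] [ 0.477 -0.29   0.06 ]
white 0.24 [344.6 141.8] [ 0.729 -0.351  0.06 ]
yellow 0.82 [250.  212.5] [ 0.492 -0.18   0.06 ]
green 0.57 [222.6 160.7] [ 0.331 -0.297  0.06 ]
green 0.56 [274.3 114.4] [ 0.508 -0.41   0.06 ]
pin1 0.56 [293.7 221.2] [ 0.67  -0.187  0.085]
pin1 0.46 [280.5 279.9] [ 0.671 -0.06   0.085]
pin1 0.45 [286.6 252.4] [ 0.671 -0.12   0.085]
pin1 0.38 [271.9 450.1] [0.762 0.299 0.085]
pinblock 0.78 [314.9 255.3] [ 0.673 -0.12   0.   ]
rack 0.66 [279.4 176.5] [ 0.503 -0.278  0.   ]
rack 0.24 [261.1 169.9] [ 0.427 -0.289  0.   ]
cooler 0.63 [227.9 368.9] [0.462 0.269 0.   ]
control 0.72 [291.  356.1] [0.676 0.125 0.   ]
control 0.49 [236.3 271.4] [ 0.41  -0.008  0.   ]
control 0.25 [211.1 208.8] [ 0.226 -0.158  0.   ]
start_top 0.58 [237.8 338.3] [0.664 0.075 0.162]
timer_grip 0.65 [227.8 376. ] [0.675 0.156 0.177]Traceback (most recent call last):
  File "<stdin>", line 7, in <module>
ValueError: it knows: caliper, control, cooler, cutter, deburrer, green, green_neck, nozzle, pin, pinblock, rack, start_top, tape, timer_grip, white, white_neck, yellow, yellow_neck
```

View pics/scene.png

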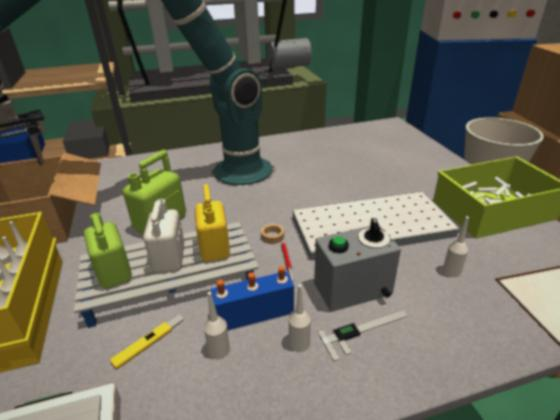

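The scene view shows three canisters on the right-hand rack: green at px (255,108), white at (240,163) and yellow at (230,210). A bigger green look-alike stands behind at (205,155). The cooler is on the left, with the control box in front of it.

Run:
```python
from h import *
Z=dict(white_neck=.2,yellow_neck=.2,green_neck=.2,white=.06,yellow=.06,green=.06,pin1=.085,pinblock=0,rack=0,cooler=0,control=0,start_top=.162,timer_grip=.177,nozzle1=0,tape=0,deburrer=0,caliper=0,cutter=0)
for c in ['top','scene']:
    s=snap(c,c+'.png'); print(c,s['fovy'],s['cx'],s['cy'],s['pose'].round(3).tolist())
    for n,z in Z.items():
        if c=='scene' and n not in('nozzle1','tape','deburrer','caliper'): continue
        for d in robot.tip_of(c,n)[:4]:
            print(n,np.round(d['confidence'],2),np.round(d['position'],1),atz(s,d['position'],z).round(3))
```

```text
top 50.851016682070565 285.25346907492894 208.5858318940663 [[-0.018, 0.998, -0.068, 0.418], [-1.0, -0.017, 0.006, -0.021], [0.004, 0.068, 0.998, 1.392], [0.0, 0.0, 0.0, 1.0]]
white_neck 0.81 [222.4 378. ] [ 0.457 -0.278  0.2  ]
yellow_neck 0.57 [197.8 343.3] [ 0.526 -0.186  0.2  ]
green_neck 0.97 [288.5 403.4] [ 0.279 -0.34   0.2  ]
green_neck 0.91 [219.4 429.1] [ 0.463 -0.416  0.2  ]
white 0.89 [212.8 370.8] [ 0.491 -0.287  0.06 ]
white 0.48 [150.4 337.6] [ 0.684 -0.191  0.06 ]
yellow 0.62 [213.9 335.4] [ 0.49 -0.18  0.06]
yellow 0.54 [198.5 339.1] [ 0.536 -0.192  0.06 ]
green 0.92 [208.6 412.9] [ 0.502 -0.415  0.06 ]
green 0.92 [296.1 378.4] [ 0.242 -0.302  0.06 ]
pin1 0.67 [221.7 380.1] [ 0.463 -0.309  0.085]
pin1 0.56 [153.6 320.2] [ 0.67  -0.136  0.085]
pin1 0.56 [155.2 294.6] [ 0.666 -0.059  0.085]
pin1 0.43 [154.9 338.5] [ 0.665 -0.191  0.085]
pinblock 0.71 [157.5 311.4] [ 0.674 -0.115  0.   ]
pinblock 0.18 [152.8 340.2] [ 0.688 -0.207  0.   ]
rack 0.84 [212.1 366.6] [ 0.497 -0.286  0.   ]
rack 0.23 [151.6 215.8] [0.698 0.189 0.   ]
cooler 0.83 [226.6 190.2] [0.461 0.271 0.  
[... 636 characters left out ...]
per 0.17 [159.3 314.9] [ 0.668 -0.126  0.   ]
cutter 0.65 [151.6 388.3] [ 0.689 -0.361  0.   ]
scene 55.47136735295256 281.07087552613797 207.00830868023556 [[0.291, -0.524, 0.801, 1.276], [0.956, 0.179, -0.231, -0.227], [-0.022, 0.833, 0.553, 0.69], [0.0, 0.0, 0.0, 1.0]]
nozzle1 0.96 [341.7 297.8] [ 0.77  -0.053  0.   ]
nozzle1 0.93 [271.2 449.8] [0.687 0.374 0.   ]
nozzle1 0.75 [349.4 218.2] [ 0.738 -0.213  0.   ]
tape 0.81 [235.6 270.6] [ 0.406 -0.009  0.   ]
tape 0.41 [237.3 336.2] [0.472 0.162 0.   ]
tape 0.21 [272.8 454.3] [0.696 0.381 0.   ]
deburrer 0.67 [340.7 297.6] [ 0.767 -0.052  0.   ]
deburrer 0.48 [261.8 288.3] [0.528 0.004 0.   ]
caliper 0.59 [325.1 365.4] [0.774 0.099 0.   ]
```

View pics/top.png

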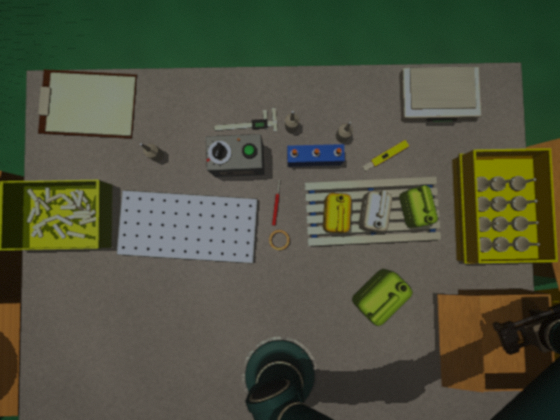

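The top view agrees: rack row is yellow (213,338), white (210,377) and green (206,420). The bigger green on the bench at (297,382) is the decoy. The dial is at (150,218) with its bar at an angle. I'll go above the rack and use the wrist camera.

>>> play_rows(
  travel=[
    [0, 0, -0.036],
    [0, 0, -0.036],
    [0, 0, -0.036],
    [0, 0, -0.036],
    [0, 0, -0.036],
  ],
  turn=[
    [0, 0, 0.0304],
    [0, 0, 0.0304],
    [0, 0, 0.0304],
    [0, 0, 0.0304],
    [0, 0, 0.0304],
  ],
)

```text
time: 2.32
tcp_pos: [0.1949, -0.6197, 0.4216]
tool_rot: [3.141, -0.004, 0.0]
wrist_force: [0.7, -0.9, -0.1]
opening: 0.0919
finger_force: 0.0
```

>>> play_rows(
  travel=[
    [0.025, -0.027, 0],
    [0.025, -0.027, 0],
    [0.025, -0.027, 0],
    [0.025, -0.027, 0],
    [0.025, -0.027, 0],
    [0.025, -0.027, 0],
    [0.025, -0.027, 0],
    [0.025, -0.027, 0],
    [0.025, -0.027, 0],
    [0.025, -0.027, 0],
  ],
  turn=[
    [0, 0, 0],
    [0, 0, 0],
    [0, 0, 0],
    [0, 0, 0],
    [0, 0, 0],
    [0, 0, 0],
    [0, 0, 0],
    [0, 0, 0],
    [0, 0, 0],
    [0, 0, 0],
  ],
)

```text
time: 3.15
tcp_pos: [0.4457, -0.3483, 0.4199]
tool_rot: [3.141, 0.001, 0.001]
wrist_force: [0.5, 0.2, -0.0]
opening: 0.0918
finger_force: 0.0
```

Run:
```python
from h import *
o=robot.get_obs(); print(o['time'],o['tcp_pos'],o['tool_rot'])
s=snap('wrist','w1.png'); print(s['fovy'],s['cx'],s['cy'],s['pose'].round(3).tolist())
for n,z in dict(white_neck=.2,yellow_neck=.2,green_neck=.2,pin=.085,start_top=.162,timer_grip=.177).items():
    for d in robot.tip_of('wrist',n)[:4]:
        print(n,np.round(d['confidence'],2),np.round(d['position'],1),atz(s,d['position'],z,True).round(4))
```

```text
3.15 [ 0.4457293  -0.34834017  0.41989571] [3.14109475e+00 1.01200081e-03 6.00149848e-04]
65.70646984690485 283.7688960154999 212.3395276039251 [[0.0, 0.962, 0.272, 0.523], [-1.0, 0.0, 0.001, -0.349], [0.001, -0.272, 0.962, 0.565], [0.0, 0.0, 0.0, 1.0]]
white_neck 0.64 [184.2 222.6] [ 0.4537 -0.2786  0.2   ]
yellow_neck 0.79 [124.6 137.5] [ 0.5281 -0.1756  0.2   ]
green_neck 0.98 [311.4 277.7] [ 0.2838 -0.3413  0.2   ]
green_neck 0.63 [174.6 343.1] [ 0.4649 -0.4173  0.2   ]
green_neck 0.19 [182.3 223.7] [ 0.4559 -0.28    0.2   ]
pin 0.55 [ 37.  136.7] [ 0.6722 -0.1194  0.085 ]
pin 0.53 [145.5 246.3] [ 0.49  -0.294  0.085]
pin 0.5 [ 33.7 174.9] [ 0.6685 -0.1844  0.085 ]
pin 0.48 [ 40.9 106.5] [ 0.6752 -0.0628  0.085 ]
start_top 0.7 [53.7 16.2] [0.6703 0.0749 0.162 ]
```

View pics/w1.png

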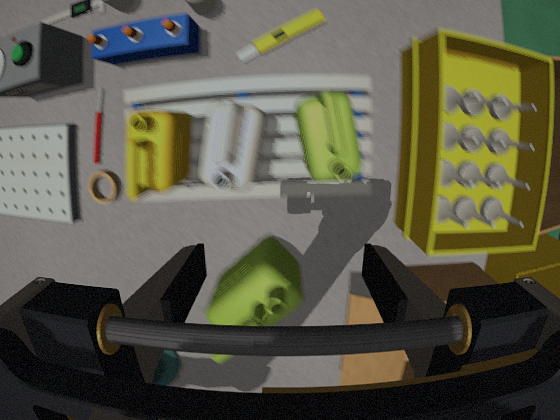

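The wrist view shows yellow's neck at (120,142), white's at (180,222), green's at (170,343) and the decoy at (295,260). I'll overlay a model to get the yaws.

```bash
cat >> h.py <<'E'
def can_pts(x,y,yaw,z0):
    c,s=np.cos(yaw),np.sin(yaw); f=lambda p:np.array([x+c*p[0]-s*p[1],y+s*p[0]+c*p[1],z0+p[2]])
    box=lambda a,b,z:[f(p) for p in [(a,-b,z),(a,b,z)]]
    bar=[f(p) for p in [(-.018,-.007,.157),(.054,-.007,.157),(.054,.007,.157),(-.018,.007,.157)]]
    sh=[f(p) for p in [(-.055,-.035,.11),(.055,-.035,.11),(.055,.035,.11),(-.055,.035,.11)]]
    t=np.linspace(0,2*np.pi,16)[:-1]; rim=[f((-.038+.0105*np.cos(a),.0105*np.sin(a),.14)) for a in t]
    return bar,sh,rim
def overlay(s,cans,fn,crop,k,fish=True):
    r0,r1,c0,c1=crop; im=cv2.cvtColor(s['image'],cv2.COLOR_RGB2BGR)[r0:r1,c0:c1]
    im=cv2.resize(im,None,fx=k,fy=k,interpolation=cv2.INTER_CUBIC)
    for (x,y,yaw,z0) in cans:
        for L,col in zip(can_pts(x,y,yaw,z0),[(0,0,255),(255,0,0),(255,0,255)]):
            q=np.array([(proj(s,p,fish)[::-1]-[c0,r0]+.5)*k for p in L]).astype(int)
            cv2.polylines(im,[q],True,col,1)
    cv2.imwrite('pics/'+fn,im)
E
python3 - <<'E'
from h import *
s=snap('wrist')
def c(n,yaw): 
    return (n[0]+.038*np.cos(yaw),n[1]+.038*np.sin(yaw),yaw,.06)
overlay(s,[c((.528,-.179),np.pi),c((.456,-.279),np.radians(-14)),c((.465,-.416),np.radians(8))],'w2.png',(80,210,110,380),2.9)
E
```

```text
(no output)
```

View pics/w2.png

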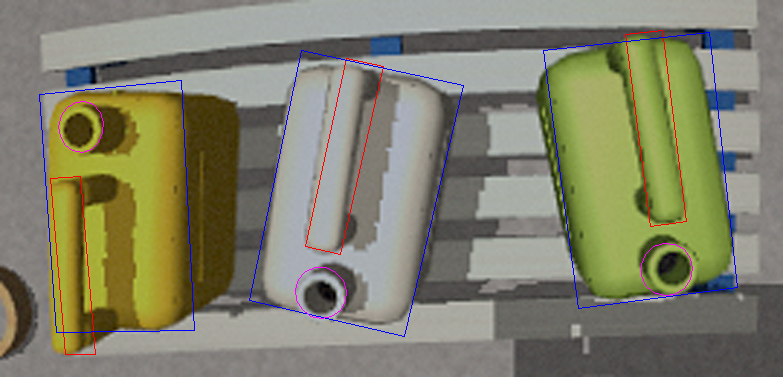

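>>> play_rows(
  travel=[
    [0.0044, -0.0282, 0],
    [0.0044, -0.0282, 0],
    [0.0044, -0.0282, 0],
    [0.0044, -0.0282, 0],
    [0.0044, -0.0282, 0],
    [0.0044, -0.0282, 0],
  ],
  turn=[
    [0, 0, 0],
    [0, 0, 0],
    [0, 0, 0],
    [0, 0, 0],
    [0, 0, 0],
    [0, 0, 0],
  ],
  grip=0.1,
)

```text
time: 4.05
tcp_pos: [0.4706, -0.1806, 0.4197]
tool_rot: [3.141, -0.003, 0.0]
wrist_force: [0.2, -0.7, -0.4]
opening: 0.0537
finger_force: 0.0
```

>>> play_rows(
  travel=[
    [0, 0, 0.034],
    [0, 0, 0.034],
    [0, 0, 0.034],
    [0, 0, 0.034],
    [0, 0, 0.024],
    [0, 0, 0.024],
    [0, 0, 0.02],
  ],
  turn=[
    [0, 0, 0],
    [0, 0, 0],
    [0, 0, 0],
    [0, 0, 0],
    [0, 0, 0],
    [0, 0, 0],
    [0, 0, 0],
  ],
)

```text
time: 4.63
tcp_pos: [0.47, -0.1818, 0.2138]
tool_rot: [-3.141, 0.003, 0.002]
wrist_force: [0.1, -0.5, -0.6]
opening: 0.0502
finger_force: 0.0
```

>>> play_rows(
  travel=[
    [0, 0, 0],
    [0, 0, 0],
    [0, 0, 0],
    [0, 0, 0],
    [0, 0, 0],
    [0, 0, 0],
    [0, 0, 0],
  ],
  turn=[
    [0, 0, 0],
    [0, 0, 0],
    [0, 0, 0],
    [0, 0, 0],
    [0, 0, 0],
    [0, 0, 0],
    [0, 0, 0],
  ],
  grip=-1,
  force=30,
)

```text
time: 5.22
tcp_pos: [0.4713, -0.1808, 0.2162]
tool_rot: [3.141, 0.001, 0.001]
wrist_force: [-0.3, -0.2, 1.8]
opening: 0.0137
finger_force: 30.0
```

>>> play_rows(
  travel=[
    [0, 0, -0.01],
    [0, 0, -0.025],
    [0, 0, -0.03],
    [0, 0, -0.03],
    [0, 0, -0.03],
    [0, 0, -0.03],
    [0, 0, -0.025],
  ],
  turn=[
    [0, 0, 0],
    [0, 0, 0],
    [0, 0, 0],
    [0, 0, 0],
    [0, 0, 0],
    [0, 0, 0],
    [0, 0, 0],
  ],
)

```text
time: 5.8
tcp_pos: [0.4711, -0.1805, 0.3988]
tool_rot: [3.141, 0.001, 0.004]
wrist_force: [-0.3, -0.4, -1.2]
opening: 0.0139
finger_force: 30.0
```

>>> play_rows(
  travel=[
    [0, -0.01, 0],
    [0, -0.025, 0],
    [-0.0015, -0.035, 0],
    [-0.0015, -0.035, 0],
    [-0.0015, -0.035, 0],
    [-0.0015, -0.035, 0],
    [-0.0015, -0.035, 0],
    [-0.0015, -0.035, 0],
    [-0.0015, -0.035, 0],
    [-0.0015, -0.035, 0],
  ],
  turn=[
    [0, 0, 0],
    [0, 0, 0],
    [0, 0, 0],
    [0, 0, 0],
    [0, 0, 0],
    [0, 0, 0],
    [0, 0, 0],
    [0, 0, 0],
    [0, 0, 0],
    [0, 0, 0],
  ],
)

```text
time: 6.63
tcp_pos: [0.4578, 0.1362, 0.3956]
tool_rot: [3.141, 0.002, -0.0]
wrist_force: [0.6, -0.8, -0.7]
opening: 0.0139
finger_force: 30.0
```

>>> play_rows(
  travel=[
    [-0.0015, -0.035, 0],
    [-0.0015, -0.035, 0],
    [-0.0015, -0.035, 0],
    [-0.0015, -0.035, 0],
    [0, -0.035, 0],
    [0, -0.035, 0],
    [0, -0.03, 0],
    [0, -0.015, 0],
    [0, 0, 0.02],
    [0, 0, 0.03],
  ],
  turn=[
    [0, 0, 0],
    [0, 0, 0],
    [0, 0, 0],
    [0, 0, 0],
    [0, 0, 0],
    [0, 0, 0],
    [0, 0, 0],
    [0, 0, 0],
    [0, 0, 0],
    [0, 0, 0],
  ],
)

```text
time: 7.47
tcp_pos: [0.4521, 0.3924, 0.3472]
tool_rot: [-3.138, -0.006, -0.005]
wrist_force: [0.8, -0.0, -1.5]
opening: 0.0137
finger_force: 30.0
```

>>> play_rows(
  travel=[
    [0, 0, 0.035],
    [0, 0, 0.035],
    [0, 0, 0.035],
    [0, 0, 0.02],
    [0, 0, 0.015],
    [0, 0, 0.01],
    [0, 0, 0.003],
  ],
  turn=[
    [0, 0, 0],
    [0, 0, 0],
    [0, 0, 0],
    [0, 0, 0],
    [0, 0, 0],
    [0, 0, 0],
    [0, 0, 0],
  ],
)

```text
time: 8.05
tcp_pos: [0.4517, 0.3887, 0.1908]
tool_rot: [3.14, 0.002, -0.004]
wrist_force: [0.6, -0.4, -1.8]
opening: 0.0139
finger_force: 30.0
```

>>> play_rows(
  travel=[
    [0, 0, 0.002],
    [0, 0, 0.002],
    [0, 0, 0],
    [0, 0, 0],
  ],
  turn=[
    [0, 0, 0],
    [0, 0, 0],
    [0, 0, 0],
    [0, 0, 0],
  ],
)

```text
time: 8.38
tcp_pos: [0.453, 0.3897, 0.1895]
tool_rot: [-3.141, -0.001, -0.002]
wrist_force: [0.0, -0.9, -0.7]
opening: 0.0137
finger_force: 30.0
```

>>> play_rows(
  travel=[
    [0, 0, 0.002],
    [0, 0, 0],
    [0, 0, 0],
  ],
  turn=[
    [0, 0, 0],
    [0, 0, 0],
    [0, 0, 0],
  ],
)

```text
time: 8.63
tcp_pos: [0.4527, 0.3893, 0.1867]
tool_rot: [-3.142, -0.001, -0.0]
wrist_force: [0.0, -0.1, -1.1]
opening: 0.014
finger_force: 30.0
```

>>> play_rows(
  travel=[
    [0, 0, 0.001],
    [0, 0, 0.001],
    [0, 0, 0],
  ],
  turn=[
    [0, 0, 0],
    [0, 0, 0],
    [0, 0, 0],
  ],
)

```text
time: 8.88
tcp_pos: [0.4525, 0.3907, 0.1859]
tool_rot: [-3.139, -0.002, -0.002]
wrist_force: [-1.7, 0.5, 5.7]
opening: 0.0137
finger_force: 30.0
```

>>> play_rows(
  travel=[
    [0, 0, 0.001],
    [0, 0, 0],
    [0, 0, 0],
  ],
  turn=[
    [0, 0, 0],
    [0, 0, 0],
    [0, 0, 0],
  ],
)

```text
time: 9.13
tcp_pos: [0.4524, 0.3914, 0.1856]
tool_rot: [-3.138, -0.003, -0.002]
wrist_force: [-2.7, 0.8, 8.9]
opening: 0.0136
finger_force: 30.0
```

>>> play_rows(
  travel=[
    [0, 0, -0.001],
    [0, 0, 0],
    [0, 0, 0],
    [0, 0, -0.02],
    [0, 0, -0.035],
    [0, 0, -0.035],
    [0, 0, -0.035],
    [0, 0, -0.035],
    [0, 0, -0.035],
    [0, 0, -0.035],
  ],
  turn=[
    [0, 0, 0],
    [0, 0, 0],
    [0, 0, 0],
    [0, 0, 0],
    [0, 0, 0],
    [0, 0, 0],
    [0, 0, 0],
    [0, 0, 0],
    [0, 0, 0],
    [0, 0, 0],
  ],
  grip=0.1,
)

```text
time: 9.97
tcp_pos: [0.4526, 0.3888, 0.4161]
tool_rot: [3.141, 0.001, -0.0]
wrist_force: [1.3, 0.7, 0.1]
opening: 0.0506
finger_force: 0.0
```

Run:
```python
from h import *
print(robot.get_obs()['tcp_pos'])
for c in ['wrist','top','scene']:
    s=snap(c,'a_'+c+'.png')
    for n,z in dict(white_neck=.2,yellow_neck=.17,green_neck=.2,timer_grip=.177,start_top=.162).items():
        for d in robot.tip_of(c,n)[:3]:
            print(c,n,np.round(d['confidence'],2),np.round(d['position'],1),atz(s,d['position'],z,c=='wrist').round(4))
    if c=='wrist':overlay(s,[(.4704,.3905,np.pi,.03)],'w3.png',(0,270,0,400),2)
```

```text
[0.45261281 0.38880449 0.41607693]
wrist yellow_neck 0.8 [142.3 276.1] [0.5064 0.397  0.17  ]
wrist yellow_neck 0.49 [  0.  438.1] [0.7077 0.1862 0.17  ]
wrist timer_grip 0.92 [ 28.2 461.8] [0.6704 0.1562 0.177 ]
wrist timer_grip 0.22 [ 20.7 500.3] [0.6969 0.0882 0.177 ]
wrist start_top 0.53 [ 45.4 507. ] [0.6668 0.0666 0.162 ]
wrist start_top 0.39 [188.  477.3] [0.453  0.1127 0.162 ]
top white_neck 0.97 [223.7 380.3] [ 0.4536 -0.2838  0.2   ]
top yellow_neck 0.85 [212.3 136.8] [0.4978 0.3831 0.17  ]
top green_neck 0.86 [217.2 430.2] [ 0.4688 -0.4194  0.2   ]
top green_neck 0.18 [149.2 215.2] [0.6646 0.1605 0.2   ]
top timer_grip 0.65 [150.6 214.9] [0.6654 0.1649 0.177 ]
top timer_grip 0.65 [222.3 150.7] [0.4691 0.3425 0.177 ]
top start_top 0.52 [146.5 248.8] [0.6786 0.0716 0.162 ]
scene white_neck 0.84 [199.6 159.7] [ 0.4457 -0.2791  0.2   ]
scene white_neck 0.57 [224.3 377. ] [0.6917 0.1465 0.2   ]
scene white_neck 0.53 [268.3 450.7] [0.8519 0.2059 0.2   ]
scene yellow_neck 0.82 [174.9 426.6] [0.5    0.3981 0.17  ]
scene green_neck 0.88 [216.4  98.6] [ 0.4728 -0.4102  0.2   ]
scene green_neck 0.74 [241.2 337.9] [0.7176 0.0477 0.2   ]
scene green_neck 0.58 [173.3 131.9] [ 0.2904 -0.3419  0.2   ]
scene timer_grip 0.8 [225.3 375.5] [0.6665 0.1592 0.177 ]
scene timer_grip 0.56 [230.4 370.5] [0.6795 0.1405 0.177 ]
scene start_top 0.69 [240.1 337.9] [0.6709 0.0705 0.162 ]
scene start_top 0.4 [215.2  94.7] [ 0.4022 -0.4337  0.162 ]
```

View pics/w3.png

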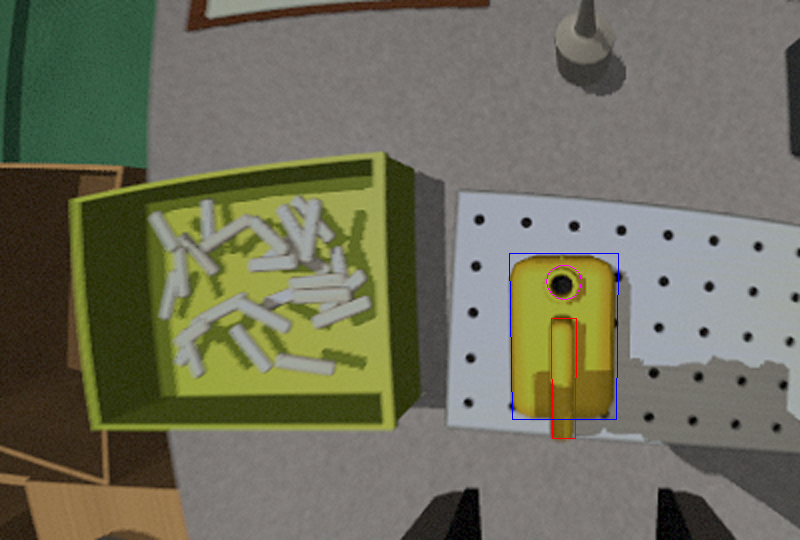

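The overlay shows yellow standing on the cooler within 1–2 mm of the model, with its bore at (285,561) in the crop. Next is white.

>>> play_rows(
  travel=[
    [0, 0.02, 0],
    [0, 0.038, 0],
    [0, 0.038, 0],
    [0, 0.038, 0],
    [0, 0.038, 0],
    [0, 0.038, 0],
    [0, 0.038, 0],
    [0, 0.038, 0],
    [0, 0.038, 0],
    [0, 0.038, 0],
  ],
  turn=[
    [0, 0, 0],
    [0, 0, 0],
    [0, 0, 0],
    [0, 0, 0],
    [0, 0, 0],
    [0, 0, 0],
    [0, 0, 0],
    [0, 0, 0],
    [0, 0, 0],
    [0, 0, 0],
  ],
)

```text
time: 11.7
tcp_pos: [0.4525, 0.0256, 0.415]
tool_rot: [3.141, 0.001, 0.002]
wrist_force: [0.7, 0.1, 1.3]
opening: 0.0503
finger_force: 0.0
```

>>> play_rows(
  travel=[
    [0, 0.038, 0],
    [0, 0.038, 0],
    [0, 0.038, 0],
    [0, 0.038, 0],
    [0, 0.038, 0],
    [0, 0.038, 0],
    [0, 0.038, 0],
    [0, 0.038, 0],
    [0, 0.02, 0],
    [0, 0, 0],
  ],
  turn=[
    [0, 0, 0],
    [0, 0, 0],
    [0, 0, 0],
    [0, 0, 0],
    [0, 0, 0],
    [0, 0, 0],
    [0, 0, 0],
    [0, 0, 0],
    [0, 0, 0],
    [0, 0, 0],
  ],
)

```text
time: 12.53
tcp_pos: [0.4517, -0.302, 0.4138]
tool_rot: [3.14, -0.011, -0.002]
wrist_force: [-0.3, -0.5, -0.5]
opening: 0.0505
finger_force: 0.0
```

Run:
```python
from h import *
print(robot.get_obs()['tcp_pos'],robot.get_obs()['time'])
s=snap('wrist')
N={}
for n in ['white_neck','green_neck']:
    for d in robot.tip_of('wrist',n)[:3]:
        p=atz(s,d['position'],.2,True); print(n,np.round(d['confidence'],2),np.round(d['position'],1),p.round(4))
        if p[0]>.4 and n not in N: N[n]=p
def c(n,yaw): 
    return (n[0]+.038*np.cos(yaw),n[1]+.038*np.sin(yaw),yaw,.06)
overlay(s,[c(N['white_neck'],np.radians(-7)),c(N['green_neck'],np.radians(7))],'w4.png',(60,240,180,420),3)
```

```text
[ 0.45167062 -0.30203776  0.41376906] 12.5333
white_neck 0.58 [189.9 261.3] [ 0.4537 -0.2778  0.2   ]
white_neck 0.38 [ 36.1 163.3] [ 0.6371 -0.1671  0.2   ]
green_neck 0.84 [313.9 315.1] [ 0.2885 -0.343   0.2   ]
green_neck 0.67 [181.9 384.8] [ 0.463  -0.4202  0.2   ]
```

View pics/w4.png

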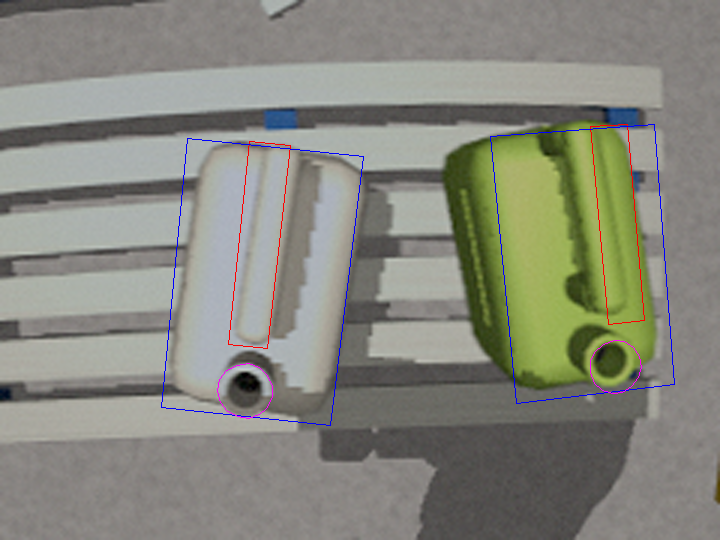

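Overlay: white's bar runs (272,150)–(253,340) with bore (385,245), so yaw is about −6°. Green's neck is at (363,608) and its handle leans a bit more than the model.

>>> play_rows(
  travel=[
    [0.03, -0.008, 0],
    [0.0297, -0.009, 0],
    [0, 0, 0.034],
    [0, 0, 0.034],
    [0, 0, 0.034],
    [0, 0, 0.034],
    [0, 0, 0.034],
    [0, 0, 0.018],
    [0, 0, 0.01],
  ],
  turn=[
    [0, 0, 0],
    [0, 0, 0],
    [0, 0, 0.03],
    [0, 0, 0.0224],
    [0, 0, 0],
    [0, 0, 0],
    [0, 0, 0],
    [0, 0, 0],
    [0, 0, 0],
  ],
)

```text
time: 13.43
tcp_pos: [0.512, -0.277, 0.214]
tool_rot: [-3.135, 0.159, 0.006]
wrist_force: [-1.3, -0.4, 1.0]
opening: 0.0504
finger_force: 0.0
```

>>> play_rows(
  travel=[
    [0, 0, 0],
    [0, 0, 0],
    [0, 0, 0],
    [0, 0, 0],
    [0, 0, 0],
    [0, 0, 0],
    [0, 0, 0],
  ],
  turn=[
    [0, 0, 0],
    [0, 0, 0],
    [0, 0, 0],
    [0, 0, 0],
    [0, 0, 0],
    [0, 0, 0],
    [0, 0, 0],
  ],
  grip=-1,
)

```text
time: 14.02
tcp_pos: [0.513, -0.2797, 0.2171]
tool_rot: [3.137, -0.164, 0.001]
wrist_force: [0.7, 0.8, 2.0]
opening: 0.0137
finger_force: 30.0
```

>>> play_rows(
  travel=[
    [0, 0, -0.01],
    [0, 0, -0.025],
    [0, 0, -0.03],
    [0, 0, -0.03],
    [0, 0, -0.03],
    [0, 0, -0.03],
    [0, 0, -0.025],
    [0, -0.01, 0],
    [-0.001, -0.02, 0],
  ],
  turn=[
    [0, 0, 0],
    [0, 0, 0],
    [0, 0, 0],
    [0, 0, 0],
    [0, 0, 0],
    [0, 0, -0.03],
    [0, 0, -0.0224],
    [0, 0, 0],
    [0, 0, 0],
  ],
)

```text
time: 14.77
tcp_pos: [0.5118, -0.2517, 0.3984]
tool_rot: [3.139, -0.006, 0.004]
wrist_force: [-0.4, 0.2, -1.4]
opening: 0.0136
finger_force: 30.0
```

>>> play_rows(
  travel=[
    [-0.003, -0.035, 0],
    [-0.003, -0.035, 0],
    [-0.003, -0.035, 0],
    [-0.003, -0.035, 0],
    [-0.003, -0.035, 0],
    [-0.003, -0.035, 0],
    [-0.003, -0.035, 0],
    [-0.003, -0.035, 0],
    [-0.003, -0.035, 0],
    [-0.003, -0.035, 0],
  ],
  turn=[
    [0, 0, 0],
    [0, 0, 0],
    [0, 0, 0],
    [0, 0, 0],
    [0, 0, 0],
    [0, 0, 0],
    [0, 0, 0],
    [0, 0, 0],
    [0, 0, 0],
    [0, 0, 0],
  ],
)

```text
time: 15.6
tcp_pos: [0.4805, 0.1022, 0.3965]
tool_rot: [3.141, 0.001, -0.001]
wrist_force: [0.2, -0.1, -1.9]
opening: 0.0139
finger_force: 30.0
```

>>> play_rows(
  travel=[
    [-0.003, -0.035, 0],
    [-0.001, -0.035, 0],
    [0, -0.035, 0],
    [0, -0.035, 0],
    [0, -0.02, 0],
    [0, -0.01, 0],
    [0, 0, 0.02],
    [0, 0, 0.035],
    [0, 0, 0.035],
    [0, 0, 0.035],
  ],
  turn=[
    [0, 0, 0],
    [0, 0, 0],
    [0, 0, 0],
    [0, 0, 0],
    [0, 0, 0],
    [0, 0, 0],
    [0, 0, 0],
    [0, 0, 0],
    [0, 0, 0],
    [0, 0, 0],
  ],
)

```text
time: 16.43
tcp_pos: [0.4775, 0.2692, 0.2703]
tool_rot: [3.141, -0.001, 0.001]
wrist_force: [0.7, 0.6, -0.9]
opening: 0.014
finger_force: 30.0
```

>>> play_rows(
  travel=[
    [0, 0, 0.035],
    [0, 0, 0.025],
    [0, 0, 0.015],
    [0, 0, 0.005],
    [0, 0, 0.002],
    [0, 0, 0],
    [0, 0, 0],
  ],
  turn=[
    [0, 0, 0],
    [0, 0, 0],
    [0, 0, 0],
    [0, 0, 0],
    [0, 0, 0],
    [0, 0, 0],
    [0, 0, 0],
  ],
)

```text
time: 17.02
tcp_pos: [0.4782, 0.2705, 0.1908]
tool_rot: [-3.141, -0.0, -0.003]
wrist_force: [0.7, -0.3, 0.5]
opening: 0.0138
finger_force: 30.0
```

>>> play_rows(
  travel=[
    [0, 0, 0.001],
    [0, 0, 0.001],
    [0, 0, 0],
  ],
  turn=[
    [0, 0, 0],
    [0, 0, 0],
    [0, 0, 0],
  ],
)

```text
time: 17.27
tcp_pos: [0.4777, 0.2704, 0.1881]
tool_rot: [-3.141, -0.001, -0.001]
wrist_force: [-0.1, 0.1, -0.9]
opening: 0.0137
finger_force: 30.0
```

>>> play_rows(
  travel=[
    [0, 0, 0.001],
    [0, 0, 0],
    [0, 0, 0],
  ],
  turn=[
    [0, 0, 0],
    [0, 0, 0],
    [0, 0, 0],
  ],
)

```text
time: 17.52
tcp_pos: [0.4778, 0.2704, 0.1871]
tool_rot: [-3.141, -0.001, -0.001]
wrist_force: [0.4, -0.3, 3.1]
opening: 0.0136
finger_force: 30.0
```

>>> play_rows(
  travel=[
    [0, 0, 0.001],
    [0, 0, 0],
    [0, 0, 0],
  ],
  turn=[
    [0, 0, 0],
    [0, 0, 0],
    [0, 0, 0],
  ],
)

```text
time: 17.77
tcp_pos: [0.4781, 0.2706, 0.187]
tool_rot: [-3.142, -0.001, -0.003]
wrist_force: [-0.9, -1.6, 9.0]
opening: 0.0138
finger_force: 30.0
```

>>> play_rows(
  travel=[
    [0, 0, -0.001],
    [0, 0, 0],
    [0, 0, 0],
    [0, 0, -0.02],
    [0, 0, -0.035],
    [0, 0, -0.035],
    [0, 0, -0.035],
    [0, 0, -0.035],
    [0, 0, -0.035],
    [0, 0, -0.035],
  ],
  turn=[
    [0, 0, 0],
    [0, 0, 0],
    [0, 0, 0],
    [0, 0, 0],
    [0, 0, 0],
    [0, 0, 0],
    [0, 0, 0],
    [0, 0, 0],
    [0, 0, 0],
    [0, 0, 0],
  ],
  grip=0.1,
)

```text
time: 18.6
tcp_pos: [0.477, 0.2703, 0.418]
tool_rot: [3.141, 0.002, -0.001]
wrist_force: [-0.2, 0.1, -0.2]
opening: 0.0504
finger_force: 0.0
```

>>> play_rows(
  travel=[
    [0, 0.02, 0],
    [-0.003, 0.038, 0],
    [-0.003, 0.038, 0],
    [-0.003, 0.038, 0],
    [-0.003, 0.038, 0],
    [-0.003, 0.038, 0],
    [-0.003, 0.038, 0],
    [-0.003, 0.038, 0],
    [-0.003, 0.038, 0],
    [-0.003, 0.038, 0],
  ],
  turn=[
    [0, 0, 0],
    [0, 0, 0],
    [0, 0, 0],
    [0, 0, 0],
    [0, 0, 0],
    [0, 0, 0],
    [0, 0, 0],
    [0, 0, 0],
    [0, 0, 0],
    [0, 0, 0],
  ],
)

```text
time: 19.43
tcp_pos: [0.45, -0.0934, 0.4164]
tool_rot: [3.141, 0.001, -0.0]
wrist_force: [1.0, 1.3, 0.4]
opening: 0.0506
finger_force: 0.0
```

>>> play_rows(
  travel=[
    [0, 0.038, 0],
    [0, 0.038, 0],
    [0, 0.038, 0],
    [0, 0.038, 0],
    [0, 0.038, 0],
    [0, 0.038, 0],
    [0, 0.038, 0],
    [0, 0.02, 0],
    [0, 0, 0],
    [0, 0, 0],
  ],
  turn=[
    [0, 0, 0],
    [0, 0, 0],
    [0, 0, 0],
    [0, 0, 0],
    [0, 0, 0],
    [0, 0, 0],
    [0, 0, 0],
    [0, 0, 0],
    [0, 0, 0],
    [0, 0, 0],
  ],
)

```text
time: 20.27
tcp_pos: [0.4506, -0.3782, 0.4154]
tool_rot: [-3.14, 0.002, 0.002]
wrist_force: [0.2, 0.1, -0.3]
opening: 0.0505
finger_force: 0.0
```

Run:
```python
from h import *
print(robot.get_obs()['tcp_pos'],robot.get_obs()['time'])
s=snap('wrist')
for d in robot.tip_of('wrist','green_neck')[:3]:
    p=atz(s,d['position'],.2,True); print(np.round(d['confidence'],2),np.round(d['position'],1),p.round(4))
    if p[0]>.4: N=p
def c(n,yaw): 
    return (n[0]+.038*np.cos(yaw),n[1]+.038*np.sin(yaw),yaw,.06)
overlay(s,[c(N,np.radians(10))],'w5.png',(60,240,200,400),3)
```

```text
[ 0.45059039 -0.37821403  0.4153876 ] 20.2667
0.66 [315.5 258.2] [ 0.2842 -0.3447  0.2   ]
0.58 [180.8 321.3] [ 0.4627 -0.4211  0.2   ]
```

View pics/w5.png

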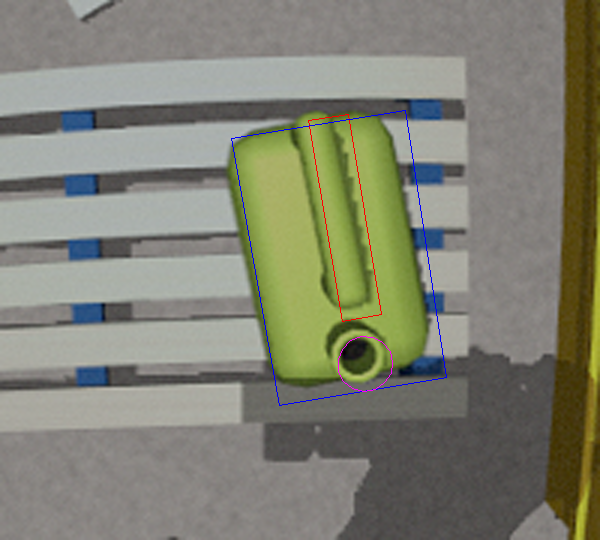

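Overlay: green's bar runs (317,118)–(350,302), bore (352,353), so yaw is about 10.5° and the neck about (0.4665, −0.417).

>>> play_rows(
  travel=[
    [0.0355, 0.0143, 0],
    [0.0355, 0.0143, 0],
    [0, 0, 0.034],
    [0, 0, 0.034],
    [0, 0, 0.034],
    [0, 0, 0.034],
    [0, 0, 0.034],
    [0, 0, 0.019],
    [0, 0, 0.01],
  ],
  turn=[
    [0, 0, 0],
    [0, 0, 0],
    [0, 0, -0.0458],
    [0, 0, -0.0458],
    [0, 0, 0],
    [0, 0, 0],
    [0, 0, 0],
    [0, 0, 0],
    [0, 0, 0],
  ],
)

```text
time: 21.12
tcp_pos: [0.5214, -0.4032, 0.2145]
tool_rot: [-3.124, -0.293, 0.005]
wrist_force: [-0.3, -0.1, -0.4]
opening: 0.0507
finger_force: 0.0
```

>>> play_rows(
  travel=[
    [0, 0, 0],
    [0, 0, 0],
    [0, 0, 0],
    [0, 0, 0],
    [0, 0, 0],
    [0, 0, 0],
    [0, 0, 0],
  ],
  turn=[
    [0, 0, 0],
    [0, 0, 0],
    [0, 0, 0],
    [0, 0, 0],
    [0, 0, 0],
    [0, 0, 0],
    [0, 0, 0],
  ],
  grip=-1,
)

```text
time: 21.7
tcp_pos: [0.5224, -0.4065, 0.2188]
tool_rot: [3.127, 0.288, 0.002]
wrist_force: [-0.6, -0.0, 4.1]
opening: 0.0139
finger_force: 29.9
```

>>> play_rows(
  travel=[
    [0, 0, -0.01],
    [0, 0, -0.025],
    [0, 0, -0.03],
    [0, 0, -0.03],
    [0, 0, -0.03],
    [0, 0, -0.03],
    [0, 0, -0.025],
    [-0.001, -0.01, 0],
    [-0.003, -0.02, 0],
  ],
  turn=[
    [0, 0, 0],
    [0, 0, 0],
    [0, 0, 0],
    [0, 0, 0],
    [0, 0, 0.03],
    [0, 0, 0.03],
    [0, 0, 0.0316],
    [0, 0, 0],
    [0, 0, 0],
  ],
)

```text
time: 22.45
tcp_pos: [0.5176, -0.3783, 0.399]
tool_rot: [3.139, -0.004, 0.003]
wrist_force: [-0.2, 0.3, -1.7]
opening: 0.0134
finger_force: 29.9
```

>>> play_rows(
  travel=[
    [-0.004, -0.035, 0],
    [-0.004, -0.035, 0],
    [-0.004, -0.035, 0],
    [-0.004, -0.035, 0],
    [-0.004, -0.035, 0],
    [-0.004, -0.035, 0],
    [-0.004, -0.035, 0],
    [-0.004, -0.035, 0],
    [-0.004, -0.035, 0],
    [-0.004, -0.035, 0],
  ],
  turn=[
    [0, 0, 0],
    [0, 0, 0],
    [0, 0, 0],
    [0, 0, 0],
    [0, 0, 0],
    [0, 0, 0],
    [0, 0, 0],
    [0, 0, 0],
    [0, 0, 0],
    [0, 0, 0],
  ],
)

```text
time: 23.28
tcp_pos: [0.4765, -0.0244, 0.3972]
tool_rot: [3.141, 0.003, -0.001]
wrist_force: [0.8, 0.1, -0.8]
opening: 0.0136
finger_force: 29.9
```

>>> play_rows(
  travel=[
    [0, -0.035, 0],
    [0, -0.035, 0],
    [0, -0.035, 0],
    [0, -0.035, 0],
    [0, -0.025, 0],
    [0, -0.01, 0],
    [0, 0, 0.02],
    [0, 0, 0.035],
    [0, 0, 0.035],
    [0, 0, 0.035],
  ],
  turn=[
    [0, 0, 0],
    [0, 0, 0],
    [0, 0, 0],
    [0, 0, 0],
    [0, 0, 0],
    [0, 0, 0],
    [0, 0, 0],
    [0, 0, 0],
    [0, 0, 0],
    [0, 0, 0],
  ],
)

```text
time: 24.12
tcp_pos: [0.4773, 0.1475, 0.2712]
tool_rot: [3.141, 0.0, 0.001]
wrist_force: [0.9, -0.6, -1.1]
opening: 0.0138
finger_force: 29.9
```

>>> play_rows(
  travel=[
    [0, 0, 0.035],
    [0, 0, 0.025],
    [0, 0, 0.015],
    [0, 0, 0.005],
    [0, 0, 0.002],
    [0, 0, 0],
    [0, 0, 0],
  ],
  turn=[
    [0, 0, 0],
    [0, 0, 0],
    [0, 0, 0],
    [0, 0, 0],
    [0, 0, 0],
    [0, 0, 0],
    [0, 0, 0],
  ],
)

```text
time: 24.7
tcp_pos: [0.4784, 0.1488, 0.1917]
tool_rot: [-3.141, -0.001, -0.003]
wrist_force: [0.7, -0.2, -1.0]
opening: 0.0137
finger_force: 29.9
```

>>> play_rows(
  travel=[
    [0, 0, 0.001],
    [0, 0, 0.001],
    [0, 0, 0],
  ],
  turn=[
    [0, 0, 0],
    [0, 0, 0],
    [0, 0, 0],
  ],
)

```text
time: 24.95
tcp_pos: [0.4778, 0.1487, 0.1891]
tool_rot: [3.142, 0.001, 0.002]
wrist_force: [-0.7, -0.4, -1.2]
opening: 0.0138
finger_force: 29.9
```

>>> play_rows(
  travel=[
    [0, 0, 0.001],
    [0, 0, 0.001],
    [0, 0, 0],
  ],
  turn=[
    [0, 0, 0],
    [0, 0, 0],
    [0, 0, 0],
  ],
)

```text
time: 25.2
tcp_pos: [0.4784, 0.1493, 0.1887]
tool_rot: [3.142, 0.001, 0.004]
wrist_force: [-3.2, -2.7, 13.6]
opening: 0.0135
finger_force: 29.9
```

>>> play_rows(
  travel=[
    [0, 0, 0.001],
    [0, 0, 0],
    [0, 0, 0],
  ],
  turn=[
    [0, 0, 0],
    [0, 0, 0],
    [0, 0, 0],
  ],
)

```text
time: 25.45
tcp_pos: [0.4787, 0.1493, 0.1888]
tool_rot: [3.141, 0.001, 0.005]
wrist_force: [-4.8, -1.3, 21.5]
opening: 0.0136
finger_force: 30.0
```

>>> play_rows(
  travel=[
    [0, 0, -0.0025],
    [0, 0, 0],
    [0, 0, 0],
    [0, 0, -0.02],
    [0, 0, -0.035],
    [0, 0, -0.035],
    [0, 0, -0.035],
    [0, 0, -0.035],
    [0, 0, -0.035],
    [0, 0, -0.035],
  ],
  turn=[
    [0, 0, 0],
    [0, 0, 0],
    [0, 0, 0],
    [0, 0, 0],
    [0, 0, 0],
    [0, 0, 0],
    [0, 0, 0],
    [0, 0, 0],
    [0, 0, 0],
    [0, 0, 0],
  ],
  grip=0.1,
)

```text
time: 26.28
tcp_pos: [0.4772, 0.1486, 0.4195]
tool_rot: [3.141, 0.001, -0.001]
wrist_force: [0.5, -0.3, 0.4]
opening: 0.0507
finger_force: 0.0
```

Run:
```python
from h import *
print(robot.get_obs()['tcp_pos'],robot.get_obs()['time'])
s=snap('wrist','w6.png')
for n,z in dict(white_neck=.17,yellow_neck=.17,green_neck=.17,timer_grip=.177,start_top=.162,pin=.085).items():
  for d in robot.tip_of('wrist',n)[:4]:
    p=atz(s,d['position'],z,True); print(n,np.round(d['confidence'],2),np.round(d['position'],1),p.round(4))
im=cv2.cvtColor(s['image'],cv2.COLOR_RGB2BGR)
a=cv2.resize(im[0:110,210:410],None,fx=4,fy=4,interpolation=cv2.INTER_CUBIC); cv2.imwrite('pics/dial.png',a)
```

```text
[0.47716954 0.1485949  0.41947648] 26.2833
white_neck 0.82 [228.7 191.5] [0.4204 0.2692 0.17  ]
yellow_neck 0.65 [165.8 101.8] [0.5085 0.3954 0.17  ]
green_neck 0.86 [235.1 283.2] [0.4123 0.1484 0.17  ]
green_neck 0.44 [134.4 369.7] [0.5426 0.042  0.17  ]
timer_grip 0.59 [ 29.5 277.2] [0.6688 0.1556 0.177 ]
start_top 0.79 [ 34.2 343.8] [0.6695 0.0736 0.162 ]
start_top 0.25 [ 68.5 485.7] [ 0.6491 -0.1337  0.162 ]
pin 0.76 [ 65.5 486.4] [ 0.6727 -0.1893  0.085 ]
pin 0.51 [ 59.9 452.4] [ 0.6709 -0.1204  0.085 ]
```

View pics/w6.png

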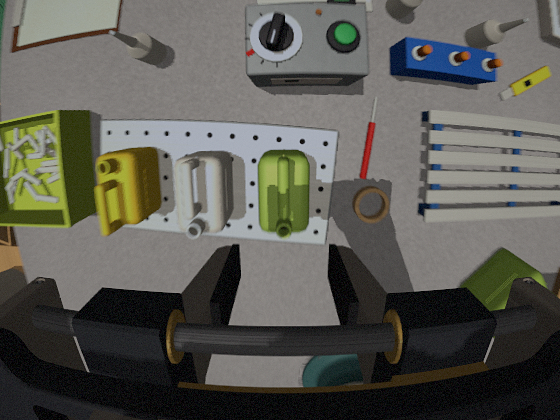

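View pics/dial.png

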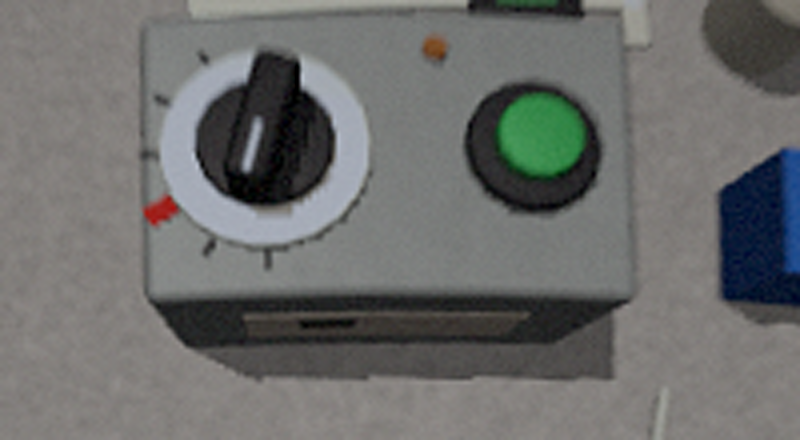

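The wrist view shows all three canisters upright on the cooler. In the dial crop, the pointer (258,118)→(247,172) sits about 10° clockwise of the 0 tick (268,260), and the red mark is at (160,210). I'll compute the angles properly.

Run:
```python
from h import *
s=snap('wrist')
P=lambda c,r,z: atz(s,(r/4-.4,210+c/4-.4),z,True)
def ang(a,b): d=b-a; return np.degrees(np.arctan2(d[1],-d[0]))  # from -x, clockwise(+y) positive
for a,b in [((258,118),(247,172)),((250,55),(232,180)),((300,65),(275,195)),((272,55),(250,190))]:
    print('bar',ang(P(*a,.184),P(*b,.184)).round(1),((P(*a,.184)+P(*b,.184))/2).round(4))
a,b=P(150,298,.14),P(632,300,.14); print('front',a.round(4),b.round(4),np.degrees(np.arctan2(-(b-a)[0],-(b-a)[1]*-1)).round(2), np.linalg.norm(a-b).round(3))
c=P(266,150,.144); print('plate',c.round(4))
for q in [(268,260),(210,248),(160,210),(150,155),(160,100),(205,57)]: print(ang(c,P(*q,.14)).round(1),P(*q,.14).round(4))
print('btn',P(541,137,.162).round(4))
print('slats')
```

```text
bar 10.4 [0.657  0.1601 0.184 ]
bar 7.2 [0.6659 0.1635 0.184 ]
bar 9.9 [0.6618 0.1501 0.184 ]
bar 8.3 [0.6643 0.1577 0.184 ]
front [0.6177 0.1942 0.14  ] [0.6204 0.0385 0.14  ] -179.01 0.156
plate [0.666  0.1572 0.144 ]
-1.0 [0.6296 0.1566 0.14  ]
29.1 [0.6339 0.175  0.14  ]
61.0 [0.6472 0.1911 0.14  ]
90.4 [0.6662 0.1945 0.14  ]
119.6 [0.6855 0.1914 0.14  ]
150.0 [0.7004 0.177  0.14  ]
btn [0.6682 0.0726 0.162 ]
slats
```

>>> play_rows(
  travel=[
    [0.0146, 0.0336, 0],
    [0.0146, 0.0336, 0],
    [0.0146, 0.0336, 0],
    [0.0146, 0.0336, 0],
    [0.0146, 0.0336, 0],
    [0.0146, 0.0336, 0],
    [0.0146, 0.0336, 0.03],
    [0.0146, 0.0336, 0.03],
    [0, 0, 0],
    [0, 0, 0],
  ],
  turn=[
    [0, 0, 0],
    [0, 0, 0],
    [0, 0, 0],
    [0, 0, 0],
    [0, 0, 0],
    [0, 0, 0],
    [0, 0, 0],
    [0, 0, 0],
    [0, 0, 0],
    [0, 0, 0],
  ],
)

```text
time: 27.52
tcp_pos: [0.59, -0.1139, 0.3615]
tool_rot: [-3.14, 0.005, 0.011]
wrist_force: [-0.1, 0.8, 0.1]
opening: 0.0507
finger_force: 0.0
```

Run:
```python
from h import *
print(robot.get_obs()['tcp_pos'],robot.get_obs()['tool_rot'],robot.get_obs()['time'])
s=snap('wrist','w7.png'); im=s['image']
for d in robot.tip_of('wrist','pin')[:4]:
    p=atz(s,d['position'],.085,True); print(np.round(d['confidence'],2),np.round(d['position'],1),p.round(4))
# orange grips: refine
hsv=cv2.cvtColor(im,cv2.COLOR_RGB2HSV); m=((hsv[...,0]<16)&(hsv[...,1]>150)&(hsv[...,2]>100)).astype(np.uint8)
n,l,st,ce=cv2.connectedComponentsWithStats(m)
for i in range(1,n):
    if st[i,4]>30: print(st[i],ce[i].round(1),atz(s,ce[i][::-1],.105,True).round(4))
a=np.array([proj(s,(.672,y,.085),True) for y in(-.19,-.06)]).astype(int); print(a)
cv2.imwrite('pics/w7c.png',cv2.resize(cv2.cvtColor(im,cv2.COLOR_RGB2BGR)[max(0,a[0,0]-50):a[0,0]+60,a[1,1]-60:a[0,1]+60],None,fx=3,fy=3))
```

```text
[ 0.58997372 -0.11387449  0.36153646] [-3.14027001  0.00462     0.01050853] 27.5167
0.64 [120.4 241.1] [ 0.6694 -0.0597  0.085 ]
0.63 [117.3 288. ] [ 0.6725 -0.12    0.085 ]
[207 191  11  58 351] [211.6 219.1] [ 0.543  -0.0193  0.105 ]
[[118 342]
 [118 241]]
```

View pics/w7c.png

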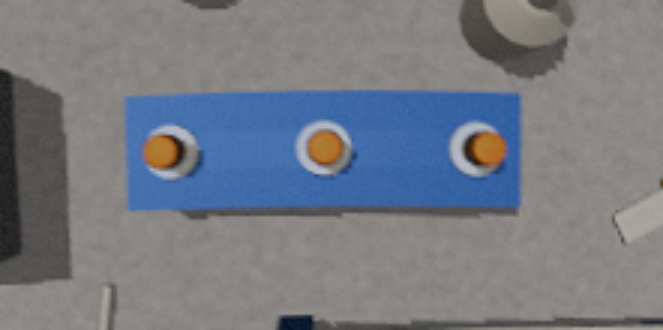

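The crop shows three orange grips with tops at (151,162), (147,325) and (148,488), and collars at (153,171), (147,325) and (150,477). The block is square to the axes.

Run:
```python
from h import *
s=snap('wrist'); print(robot.get_obs()['tcp_pos'])
im=s['image']; P=lambda r,c,z:atz(s,(68+(r+.5)/3-.5,181+(c+.5)/3-.5),z,True).round(4)
for r,c in[(151,162),(147,325),(148,488)]: print('top',P(r,c,.121))
for r,c in[(153,171),(147,325),(150,477)]: print('col',P(r,c,.089))
print('block',P(94,130,.085),P(94,520,.085),P(210,130,.085),P(208,520,.085))
```

```text
[ 0.59125686 -0.11012086  0.36582344]
top [ 0.6746 -0.0526  0.121 ]
top [ 0.6755 -0.1171  0.121 ]
top [ 0.6765 -0.182   0.121 ]
col [ 0.6741 -0.0516  0.089 ]
col [ 0.6761 -0.1176  0.089 ]
col [ 0.6761 -0.183   0.089 ]
block [ 0.7008 -0.0332  0.085 ] [ 0.7017 -0.2024  0.085 ] [ 0.6496 -0.0326  0.085 ] [ 0.6512 -0.2034  0.085 ]
```

```bash
cat >> h.py <<'E'
def pins(s,z=.121):
    h=cv2.cvtColor(s['image'],cv2.COLOR_RGB2HSV); m=((h[...,0]>4)&(h[...,0]<20)&(h[...,1]>170)&(h[...,2]>130)).astype(np.uint8)
    n,l,st,ce=cv2.connectedComponentsWithStats(m)
    return [(st[i].tolist(),ce[i].round(1),atz(s,ce[i][::-1],z,True).round(4)) for i in range(1,n) if 40<st[i,4]<3000]
E
python3 - <<'E'
from h import *
for k in range(2):
    s=snap('wrist'); o=robot.get_obs(); print(o['tcp_pos'].round(4),o['tool_rot'].round(4),s['pose'][:3,3].round(4))
    for p in pins(s): print(p)
h=cv2.cvtColor(s['image'],cv2.COLOR_RGB2HSV); m=((h[...,0]>100)&(h[...,0]<125)&(h[...,1]>130)&(h[...,2]>120)).astype(np.uint8)
n,l,st,ce=cv2.connectedComponentsWithStats(m)
i=1+np.argmax(st[1:,4]); x,y,w,hh,_=st[i]; print(st[i],[atz(s,q,.085,True).round(4) for q in[(y-.5,x+w/2),(y+hh-.5,x+w/2),(y+hh/2,x-.5),(y+hh/2,x+w-.5)]])
E
```

```text
[ 0.5913 -0.11    0.3663] [-3.1413e+00 -5.2000e-03 -2.4000e-03] [ 0.6685 -0.1107  0.5112]
([288, 115, 11, 10, 90], array([292.9, 119.6]), array([ 0.6727, -0.1213,  0.121 ]))
([234, 116, 10, 10, 85], array([238.6, 120.5]), array([ 0.672 , -0.0567,  0.121 ]))
([342, 116, 10, 10, 83], array([346.7, 120.5]), array([ 0.6731, -0.1859,  0.121 ]))
[ 0.5913 -0.1102  0.3665] [3.1416e+00 5.2000e-03 3.0000e-03] [ 0.6684 -0.1105  0.5118]
([288, 115, 11, 11, 91], array([292.9, 120. ]), array([ 0.6725, -0.1213,  0.121 ]))
([234, 116, 11, 10, 83], array([238.8, 120.7]), array([ 0.6721, -0.0569,  0.121 ]))
([342, 116, 10, 10, 81], array([346.6, 120.7]), array([ 0.6731, -0.1859,  0.121 ]))
[ 228  102  129   38 3943] [array([ 0.6971, -0.1217,  0.085 ]), array([ 0.6472, -0.122 ,  0.085 ]), array([ 0.6724, -0.0369,  0.085 ]), array([ 0.6737, -0.2062,  0.085 ])]
```

>>> play_rows(
  travel=[
    [0.0269, -0.0177, 0],
    [0.0269, -0.0177, 0],
    [0.0269, -0.0177, 0],
    [0, 0, 0.034],
    [0, 0, 0.034],
    [0, 0, 0.034],
    [0, 0, 0.034],
    [0, 0, 0.034],
    [0, 0, 0],
    [0, 0, 0],
  ],
  turn=[
    [0, 0, 0],
    [0, 0, 0],
    [0, 0, 0],
    [0, 0, 0],
    [0, 0, 0],
    [0, 0, 0],
    [0, 0, 0],
    [0, 0, 0],
    [0, 0, 0],
    [0, 0, 0],
  ],
)

```text
time: 28.6
tcp_pos: [0.6711, -0.0578, 0.195]
tool_rot: [-3.141, -0.003, 0.003]
wrist_force: [-0.2, -0.1, 0.4]
opening: 0.0498
finger_force: 0.0
```

Run:
```python
from h import *
for k in range(3):
    s=snap('wrist'); o=robot.get_obs(); print(o['tcp_pos'].round(4),o['tool_rot'].round(4))
for p in pins(s): print(p)
```

```text
[ 0.6726 -0.0579  0.1972] [-3.1414e+00 -2.7000e-03 -3.3000e-03]
[ 0.6733 -0.0581  0.1984] [3.1415e+00 2.2000e-03 7.0000e-03]
[ 0.6736 -0.0583  0.1988] [3.1414e+00 1.8000e-03 8.4000e-03]
([62, 195, 7, 9, 48], array([ 65.3, 199.1]), array([0.6993, 0.1229, 0.121 ]))
([361, 225, 15, 15, 184], array([368. , 232.1]), array([ 0.6729, -0.1213,  0.121 ]))
([439, 224, 13, 14, 142], array([444.8, 230.3]), array([ 0.6735, -0.1861,  0.121 ]))
([272, 226, 17, 15, 203], array([280.3, 233.1]), array([ 0.6724, -0.0564,  0.121 ]))
```

>>> play_rows(
  travel=[
    [-0.001, -0.001, 0.025],
    [0, 0, 0.025],
    [0, 0, 0.02],
    [0, 0, 0.0115],
    [0, 0, 0],
    [0, 0, 0],
  ],
  turn=[
    [0, 0, 0],
    [0, 0, 0],
    [0, 0, 0],
    [0, 0, 0],
    [0, 0, 0],
    [0, 0, 0],
  ],
)

```text
time: 29.25
tcp_pos: [0.6717, -0.0577, 0.1152]
tool_rot: [3.142, 0.001, 0.003]
wrist_force: [0.2, 0.1, -0.3]
opening: 0.0505
finger_force: 0.0
```

>>> play_rows(
  travel=[
    [0, 0, 0],
    [0, 0, 0],
    [0, 0, 0],
    [0, 0, 0],
    [0, 0, 0],
    [0, 0, 0],
    [0, 0, 0],
  ],
  turn=[
    [0, 0, 0],
    [0, 0, 0],
    [0, 0, 0],
    [0, 0, 0],
    [0, 0, 0],
    [0, 0, 0],
    [0, 0, 0],
  ],
  grip=-1,
  force=25,
)

```text
time: 29.83
tcp_pos: [0.6712, -0.0572, 0.1145]
tool_rot: [-3.141, -0.002, -0.002]
wrist_force: [-1.2, 1.1, 4.2]
opening: 0.0135
finger_force: 25.6
```

Run:
```python
from h import *
o=robot.get_obs(); print(o['tcp_pos'].round(4),o['tool_rot'].round(4),o['wrist_force'].round(2))
s=snap('wrist')
for p in pins(s): print(p)
```

```text
[ 0.6712 -0.0572  0.1145] [-3.1411e+00 -1.6000e-03 -1.8000e-03] [-1.18  1.12  4.16]
([498, 263, 17, 20, 257], array([506.3, 272.3]), array([ 0.6737, -0.1854,  0.121 ]))
([397, 271, 23, 21, 371], array([408.3, 281.2]), array([ 0.6731, -0.121 ,  0.121 ]))
([271, 275, 27, 22, 454], array([283.8, 285.6]), array([ 0.6725, -0.0579,  0.121 ]))
```

>>> play_rows(
  travel=[
    [0, 0, -0.01],
    [0, 0, -0.03],
    [0, 0, -0.035],
    [0, 0, -0.035],
    [0, 0, -0.035],
    [0, 0, -0.035],
    [0, 0, -0.03],
    [0, 0, -0.015],
  ],
  turn=[
    [0, 0, 0],
    [0, 0, 0],
    [0, 0, 0],
    [0, 0, 0],
    [0, 0, 0],
    [0, 0, 0],
    [0, 0, 0],
    [0, 0, 0],
  ],
)

```text
time: 30.55
tcp_pos: [0.6716, -0.0582, 0.3441]
tool_rot: [3.14, 0.0, 0.009]
wrist_force: [-0.2, 0.8, -0.1]
opening: 0.0133
finger_force: 25.0
```

>>> play_rows(
  travel=[
    [-0.0241, -0.0267, 0],
    [-0.0241, -0.0267, 0],
    [-0.0241, -0.0267, 0],
    [-0.0241, -0.0267, 0],
    [-0.0241, -0.0267, 0],
    [-0.0241, -0.0267, 0],
    [-0.0241, -0.0267, 0],
    [-0.0241, -0.0267, 0],
    [-0.0241, -0.0267, 0],
    [-0.0241, -0.0267, 0],
  ],
  turn=[
    [0, 0, 0],
    [0, 0, 0],
    [0, 0, 0],
    [0, 0, 0],
    [0, 0, 0],
    [0, 0, 0],
    [0, 0, 0],
    [0, 0, 0],
    [0, 0, 0],
    [0, 0, 0],
  ],
)

```text
time: 31.38
tcp_pos: [0.428, 0.2095, 0.3391]
tool_rot: [3.14, 0.0, 0.001]
wrist_force: [-0.8, 0.3, -0.3]
opening: 0.0135
finger_force: 25.0
```

>>> play_rows(
  travel=[
    [0, 0, 0],
    [0, 0, 0],
    [0, 0, 0],
    [0, 0, 0],
  ],
  turn=[
    [0, 0, 0],
    [0, 0, 0],
    [0, 0, 0],
    [0, 0, 0],
  ],
)

```text
time: 31.72
tcp_pos: [0.4304, 0.2077, 0.3387]
tool_rot: [3.141, -0.003, -0.0]
wrist_force: [0.3, -0.6, -1.0]
opening: 0.0133
finger_force: 25.0
```

Run:
```python
from h import *
o=robot.get_obs(); print(o['tcp_pos'].round(4),o['tool_rot'].round(4),o['opening'],o['time'])
s=snap('wrist','w8.png')
for n in ['white_neck','yellow_neck','green_neck']:
  for d in robot.tip_of('wrist',n)[:2]:
    p=atz(s,d['position'],.17,True); print(n,np.round(d['confidence'],2),np.round(d['position'],1),p.round(4))
t=o['tcp_pos']
im=cv2.cvtColor(s['image'],cv2.COLOR_RGB2BGR)
for d in (.0295,.1045): 
    q=proj(s,t+[.0013,0,-d],True); print('pin pred',q)
cv2.imwrite('pics/w8c.png',cv2.resize(im[140:380,140:420],None,fx=2.5,fy=2.5,interpolation=cv2.INTER_CUBIC))
```

```text
[0.4304 0.2077 0.3387] [ 3.1409e+00 -2.7000e-03 -0.0000e+00] 0.013278460481521362 31.7167
white_neck 0.57 [210.5 225.1] [0.421  0.2663 0.17  ]
yellow_neck 0.94 [133.7 107.9] [0.5058 0.3927 0.17  ]
green_neck 0.92 [216.5 305.7] [0.4145 0.1847 0.17  ]
pin pred [256.14284319 282.47256708]
pin pred [218.82219148 282.73805125]
```

View pics/w8c.png

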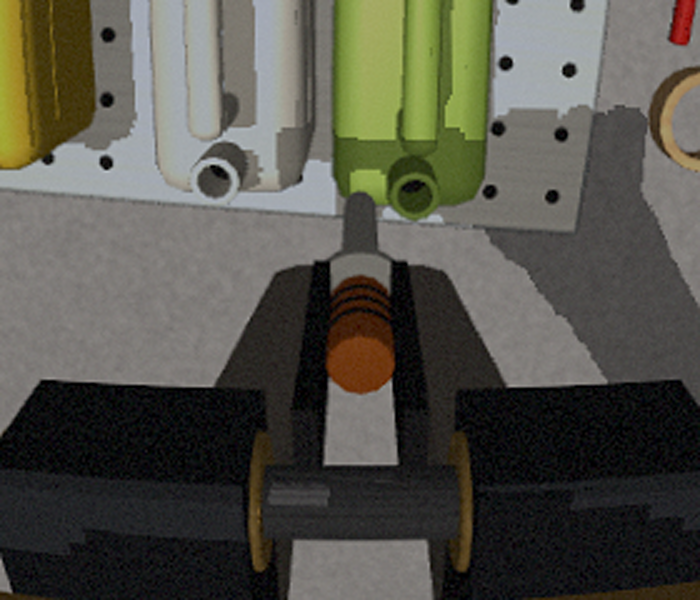

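The crop shows that green has been knocked about 36 mm toward white, with its rim now at (190,414); white's rim is at (180,217). Both still stand. The pin in the jaws is straight, with its tip at (200,361). I'll go over green's new neck position.

>>> play_rows(
  travel=[
    [-0.0085, 0.011, 0],
    [-0.0085, 0.011, 0],
    [0, 0, 0.02],
    [0, 0, 0.02],
    [0, 0, 0.01],
    [0, 0, 0],
    [0, 0, 0],
    [0, 0, 0],
  ],
  turn=[
    [0, 0, 0],
    [0, 0, 0],
    [0, 0, 0],
    [0, 0, 0],
    [0, 0, 0],
    [0, 0, 0],
    [0, 0, 0],
    [0, 0, 0],
  ],
)

```text
time: 32.58
tcp_pos: [0.4132, 0.1874, 0.2896]
tool_rot: [-3.141, -0.001, -0.001]
wrist_force: [0.2, 0.5, -0.1]
opening: 0.0135
finger_force: 25.0
```

Run:
```python
from h import *
for k in range(2):
  s=snap('wrist'); o=robot.get_obs(); print(o['tcp_pos'].round(4),o['tool_rot'].round(4),o['time'])
for n in ['white_neck','yellow_neck','green_neck']:
  for d in robot.tip_of('wrist',n)[:2]:
    p=atz(s,d['position'],.17,True); print(n,np.round(d['confidence'],2),np.round(d['position'],1),p.round(4))
im=cv2.cvtColor(s['image'],cv2.COLOR_RGB2BGR)
print(proj(s,o['tcp_pos']+[.0013,0,-.1045],True))
cv2.imwrite('pics/w9c.png',cv2.resize(im[180:300,220:350],None,fx=4.5,fy=4.5,interpolation=cv2.INTER_CUBIC))
```

```text
[0.4132 0.1875 0.2897] [-3.1409e+00 -1.2000e-03 -2.3000e-03] 32.6333
[0.4131 0.1874 0.2897] [-3.141e+00 -1.200e-03 -2.300e-03] 32.6833
white_neck 0.82 [211.2 190.3] [0.4168 0.2681 0.17  ]
yellow_neck 0.78 [121.8  66.2] [0.5045 0.3924 0.17  ]
green_neck 0.89 [217.6 287.9] [0.4112 0.1832 0.17  ]
[219.06914325 282.92291883]
```

View pics/w9c.png

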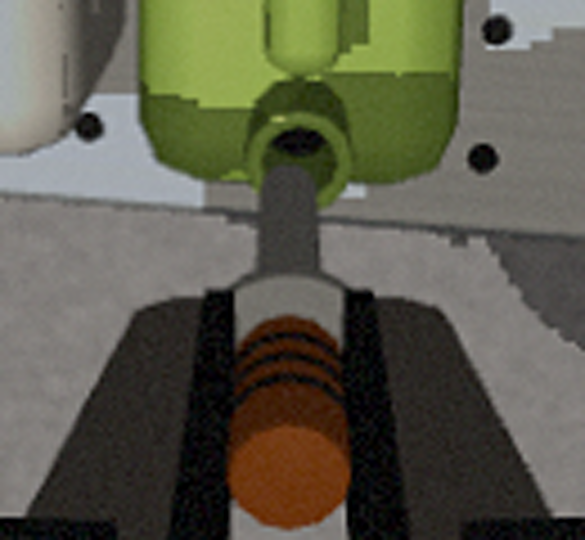

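The crop shows green's rim ellipse centred at about (160,299) and the tip at about (170,288), so I need about 2 mm in −y and 1.5 mm in −x. I'll correct and enter.

>>> play_rows(
  travel=[
    [-0.0015, 0.002, 0],
    [0, 0, 0.005],
    [0, 0, 0.005],
    [0, 0, 0.004],
    [0, 0, 0.004],
    [0, 0, 0],
    [0, 0, 0],
  ],
  turn=[
    [0, 0, 0],
    [0, 0, 0],
    [0, 0, 0],
    [0, 0, 0],
    [0, 0, 0],
    [0, 0, 0],
    [0, 0, 0],
  ],
)

```text
time: 33.42
tcp_pos: [0.4109, 0.185, 0.2704]
tool_rot: [3.141, 0.001, -0.001]
wrist_force: [0.3, -0.2, 0.3]
opening: 0.0135
finger_force: 25.0
```

>>> play_rows(
  travel=[
    [0, 0, 0.003],
    [0, 0, 0.003],
    [0, 0, 0.003],
    [0, 0, 0],
    [0, 0, 0],
  ],
  turn=[
    [0, 0, 0],
    [0, 0, 0],
    [0, 0, 0],
    [0, 0, 0],
    [0, 0, 0],
  ],
)

```text
time: 33.83
tcp_pos: [0.4109, 0.185, 0.2616]
tool_rot: [3.141, 0.001, -0.001]
wrist_force: [0.5, -0.3, 0.1]
opening: 0.0135
finger_force: 25.0
```

>>> play_rows(
  travel=[
    [0, 0, 0.007],
    [0, 0, 0.008],
    [0, 0, 0.008],
    [0, 0, 0.008],
    [0, 0, 0.008],
    [0, 0, 0.007],
    [0, 0, 0.006],
    [0, 0, 0.004],
    [0, 0, 0],
    [0, 0, 0],
  ],
  turn=[
    [0, 0, 0],
    [0, 0, 0],
    [0, 0, 0],
    [0, 0, 0],
    [0, 0, 0],
    [0, 0, 0],
    [0, 0, 0],
    [0, 0, 0],
    [0, 0, 0],
    [0, 0, 0],
  ],
)

```text
time: 34.67
tcp_pos: [0.411, 0.1851, 0.2056]
tool_rot: [3.142, 0.001, -0.001]
wrist_force: [-0.5, -0.2, -0.3]
opening: 0.0134
finger_force: 25.0
```

>>> play_rows(
  travel=[
    [0, 0, 0.003],
    [0, 0, 0.002],
    [0, 0, 0.001],
    [0, 0, 0],
    [0, 0, 0],
  ],
  turn=[
    [0, 0, 0],
    [0, 0, 0],
    [0, 0, 0],
    [0, 0, 0],
    [0, 0, 0],
  ],
)

```text
time: 35.08
tcp_pos: [0.4111, 0.1851, 0.1998]
tool_rot: [3.142, 0.001, 0.0]
wrist_force: [-0.3, -0.1, -0.6]
opening: 0.0133
finger_force: 25.0
```

>>> play_rows(
  travel=[
    [0, 0, 0.001],
    [0, 0, 0.001],
    [0, 0, 0],
  ],
  turn=[
    [0, 0, 0],
    [0, 0, 0],
    [0, 0, 0],
  ],
)

```text
time: 35.33
tcp_pos: [0.4113, 0.1852, 0.1993]
tool_rot: [3.141, 0.001, 0.001]
wrist_force: [-4.9, -2.2, 13.7]
opening: 0.0135
finger_force: 26.3
```

>>> play_rows(
  travel=[
    [0, 0, 0.001],
    [0, 0, 0],
    [0, 0, 0],
  ],
  turn=[
    [0, 0, 0],
    [0, 0, 0],
    [0, 0, 0],
  ],
)

```text
time: 35.58
tcp_pos: [0.4113, 0.1853, 0.1993]
tool_rot: [3.14, 0.001, 0.002]
wrist_force: [-8.0, -3.6, 22.3]
opening: 0.0132
finger_force: 28.0
```

>>> play_rows(
  travel=[
    [0, 0, -0.002],
    [0, 0, 0],
    [0, 0, 0],
    [0, 0, 0],
    [0, 0, -0.02],
    [0, 0, -0.035],
    [0, 0, -0.035],
    [0, 0, -0.035],
    [0, 0, -0.025],
  ],
  turn=[
    [0, 0, 0],
    [0, 0, 0],
    [0, 0, 0],
    [0, 0, 0],
    [0, 0, 0],
    [0, 0, 0],
    [0, 0, 0],
    [0, 0, 0],
    [0, 0, 0],
  ],
  grip=0.1,
)

```text
time: 36.33
tcp_pos: [0.4114, 0.1855, 0.3514]
tool_rot: [-3.141, -0.001, -0.004]
wrist_force: [0.8, 0.7, 0.0]
opening: 0.0506
finger_force: 0.0
```

>>> play_rows(
  travel=[
    [0.026, 0.03, 0],
    [0.026, 0.03, 0],
    [0.026, 0.03, 0],
    [0.026, 0.03, 0],
    [0.026, 0.03, 0],
    [0.026, 0.03, 0],
    [0.026, 0.03, 0],
    [0.026, 0.03, 0],
    [0.026, 0.03, 0],
    [0.026, 0.036, 0],
  ],
  turn=[
    [0, 0, 0],
    [0, 0, 0],
    [0, 0, 0],
    [0, 0, 0],
    [0, 0, 0],
    [0, 0, 0],
    [0, 0, 0],
    [0, 0, 0],
    [0, 0, 0],
    [0, 0, 0],
  ],
)

```text
time: 37.17
tcp_pos: [0.6708, -0.1192, 0.3478]
tool_rot: [-3.141, -0.003, 0.002]
wrist_force: [0.1, 0.6, -0.1]
opening: 0.0503
finger_force: 0.0
```

>>> play_rows(
  travel=[
    [0, 0, 0.02],
    [0, 0, 0.035],
    [0, 0, 0.035],
    [0, 0, 0.035],
    [0, 0, 0.02],
    [0, 0, 0],
    [0, 0, 0],
    [0, 0, 0],
  ],
  turn=[
    [0, 0, 0],
    [0, 0, 0],
    [0, 0, 0],
    [0, 0, 0],
    [0, 0, 0],
    [0, 0, 0],
    [0, 0, 0],
    [0, 0, 0],
  ],
)

```text
time: 37.83
tcp_pos: [0.6707, -0.1185, 0.2053]
tool_rot: [3.141, 0.001, 0.004]
wrist_force: [0.1, -0.4, 0.7]
opening: 0.0505
finger_force: 0.0
```

Run:
```python
from h import *
s=snap('wrist'); o=robot.get_obs(); print(o['tcp_pos'].round(4),o['tool_rot'].round(4),o['opening'])
for p in pins(s): print(p)
```

```text
[ 0.671  -0.1185  0.2059] [3.1411e+00 1.2000e-03 5.4000e-03] 0.05093371706759384
([279, 219, 16, 15, 192], array([286.5, 226. ]), array([ 0.6728, -0.1214,  0.121 ]))
([365, 218, 15, 15, 172], array([371.7, 224.9]), array([ 0.6734, -0.1862,  0.121 ]))
```

>>> play_rows(
  travel=[
    [0.0005, 0.0025, 0.025],
    [0, 0, 0.03],
    [0, 0, 0.02],
    [0, 0, 0.014],
    [0, 0, 0],
    [0, 0, 0],
  ],
  turn=[
    [0, 0, 0],
    [0, 0, 0],
    [0, 0, 0],
    [0, 0, 0],
    [0, 0, 0],
    [0, 0, 0],
  ],
)

```text
time: 38.38
tcp_pos: [0.6709, -0.121, 0.1158]
tool_rot: [3.141, 0.001, 0.002]
wrist_force: [0.2, 0.5, -1.0]
opening: 0.0508
finger_force: 0.0
```

>>> play_rows(
  travel=[
    [0, 0, 0],
    [0, 0, 0],
    [0, 0, 0],
    [0, 0, 0],
    [0, 0, 0],
    [0, 0, 0],
    [0, 0, 0],
  ],
  turn=[
    [0, 0, 0],
    [0, 0, 0],
    [0, 0, 0],
    [0, 0, 0],
    [0, 0, 0],
    [0, 0, 0],
    [0, 0, 0],
  ],
  grip=-1,
)

```text
time: 38.97
tcp_pos: [0.6703, -0.1211, 0.1152]
tool_rot: [3.141, 0.001, 0.001]
wrist_force: [-0.8, 0.2, 2.2]
opening: 0.0134
finger_force: 25.0
```

Run:
```python
from h import *
o=robot.get_obs(); print(o['tcp_pos'].round(4),o['tool_rot'].round(4),o['wrist_force'].round(2))
s=snap('wrist')
for p in pins(s): print(p)
```

```text
[ 0.6703 -0.1211  0.1152] [3.1414e+00 1.1000e-03 7.0000e-04] [-0.81  0.21  2.19]
([399, 268, 23, 22, 373], array([410.2, 278.3]), array([ 0.6734, -0.186 ,  0.121 ]))
([271, 272, 26, 23, 452], array([283.8, 282.6]), array([ 0.673 , -0.1218,  0.121 ]))
```

>>> play_rows(
  travel=[
    [0, 0, -0.01],
    [0, 0, -0.03],
    [0, 0, -0.035],
    [0, 0, -0.035],
    [0, 0, -0.035],
    [0, 0, -0.035],
    [0, 0, -0.03],
    [0, 0, -0.015],
  ],
  turn=[
    [0, 0, 0],
    [0, 0, 0],
    [0, 0, 0],
    [0, 0, 0],
    [0, 0, 0],
    [0, 0, 0],
    [0, 0, 0],
    [0, 0, 0],
  ],
)

```text
time: 39.68
tcp_pos: [0.6713, -0.1209, 0.3456]
tool_rot: [3.141, 0.001, 0.011]
wrist_force: [1.0, -0.1, -0.9]
opening: 0.0134
finger_force: 25.0
```

>>> play_rows(
  travel=[
    [-0.01, -0.015, 0],
    [-0.02, -0.03, 0],
    [-0.02, -0.031, 0],
    [-0.02, -0.031, 0],
    [-0.02, -0.031, 0],
    [-0.02, -0.031, 0],
    [-0.02, -0.031, 0],
    [-0.02, -0.031, 0],
    [-0.02, -0.031, 0],
    [-0.02, -0.031, 0],
  ],
  turn=[
    [0, 0, 0],
    [0, 0, 0],
    [0, 0, 0],
    [0, 0, 0],
    [0, 0, 0],
    [0, 0, 0],
    [0, 0, 0],
    [0, 0, 0],
    [0, 0, 0],
    [0, 0, 0],
  ],
)

```text
time: 40.52
tcp_pos: [0.4785, 0.1732, 0.3405]
tool_rot: [3.141, 0.001, 0.001]
wrist_force: [-0.1, 1.2, 0.0]
opening: 0.0132
finger_force: 25.0
```

>>> play_rows(
  travel=[
    [-0.02, -0.031, 0],
    [-0.02, -0.031, 0],
    [-0.018, -0.02, 0],
    [-0.006, -0.013, 0],
    [0, 0, 0.02],
    [0, 0, 0.02],
    [0, 0, 0.013],
    [0, 0, 0],
    [0, 0, 0],
    [0, 0, 0],
  ],
  turn=[
    [0, 0, 0],
    [0, 0, 0],
    [0, 0, 0],
    [0, 0, 0],
    [0, 0, 0],
    [0, 0, 0],
    [0, 0, 0],
    [0, 0, 0],
    [0, 0, 0],
    [0, 0, 0],
  ],
)

```text
time: 41.35
tcp_pos: [0.4163, 0.2671, 0.2879]
tool_rot: [-3.141, -0.001, -0.002]
wrist_force: [0.2, -0.9, -0.6]
opening: 0.0131
finger_force: 25.0
```

Run:
```python
from h import *
s=snap('wrist'); o=robot.get_obs(); print(o['tcp_pos'].round(4),o['tool_rot'].round(4),o['time'])
for n in ['white_neck','yellow_neck','green_neck']:
  for d in robot.tip_of('wrist',n)[:2]:
    p=atz(s,d['position'],.17,True); print(n,np.round(d['confidence'],2),np.round(d['position'],1),p.round(4))
im=cv2.cvtColor(s['image'],cv2.COLOR_RGB2BGR)
print('tip',proj(s,o['tcp_pos']+[.0023,0,-.105],True))
cv2.imwrite('pics/w10c.png',cv2.resize(im[170:290,180:350],None,fx=4.5,fy=4.5,interpolation=cv2.INTER_CUBIC))
```

```text
[0.4164 0.2672 0.2881] [-3.1406e+00 -1.0000e-03 -2.8000e-03] 41.4
white_neck 0.96 [211.3 283.4] [0.4203 0.2668 0.17  ]
yellow_neck 0.97 [116.3 135.2] [0.5047 0.3937 0.17  ]
yellow_neck 0.16 [ 33.1 520.8] [0.6016 0.0347 0.17  ]
green_neck 0.76 [220.3 376.6] [0.4122 0.1856 0.17  ]
tip [217.54971754 282.82739591]
```

View pics/w10c.png

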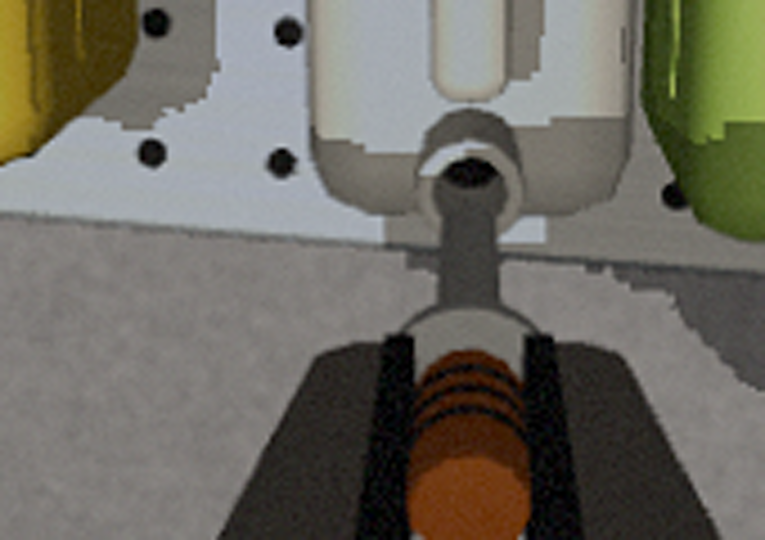

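The crop shows white's rim centred at (190,469) and the tip at column 469, so they are aligned. Inserting.

>>> play_rows(
  travel=[
    [0.0005, 0, 0],
    [0, 0, 0.005],
    [0, 0, 0.005],
    [0, 0, 0.005],
    [0, 0, 0.004],
    [0, 0, 0.004],
    [0, 0, 0.003],
    [0, 0, 0],
    [0, 0, 0],
  ],
  turn=[
    [0, 0, 0],
    [0, 0, 0],
    [0, 0, 0],
    [0, 0, 0],
    [0, 0, 0],
    [0, 0, 0],
    [0, 0, 0],
    [0, 0, 0],
    [0, 0, 0],
  ],
)

```text
time: 42.3
tcp_pos: [0.4163, 0.2668, 0.2606]
tool_rot: [3.141, 0.001, -0.001]
wrist_force: [-0.3, 0.1, -0.4]
opening: 0.013
finger_force: 25.0
```

>>> play_rows(
  travel=[
    [0, 0, 0.007],
    [0, 0, 0.008],
    [0, 0, 0.008],
    [0, 0, 0.008],
    [0, 0, 0.008],
    [0, 0, 0.008],
    [0, 0, 0.006],
    [0, 0, 0.004],
    [0, 0, 0],
    [0, 0, 0],
  ],
  turn=[
    [0, 0, 0],
    [0, 0, 0],
    [0, 0, 0],
    [0, 0, 0],
    [0, 0, 0],
    [0, 0, 0],
    [0, 0, 0],
    [0, 0, 0],
    [0, 0, 0],
    [0, 0, 0],
  ],
)

```text
time: 43.13
tcp_pos: [0.4164, 0.2669, 0.2036]
tool_rot: [3.142, 0.001, -0.0]
wrist_force: [-0.4, -0.2, -0.7]
opening: 0.0135
finger_force: 25.0
```

>>> play_rows(
  travel=[
    [0, 0, 0.002],
    [0, 0, 0.001],
    [0, 0, 0.001],
    [0, 0, 0],
    [0, 0, 0],
  ],
  turn=[
    [0, 0, 0],
    [0, 0, 0],
    [0, 0, 0],
    [0, 0, 0],
    [0, 0, 0],
  ],
)

```text
time: 43.55
tcp_pos: [0.4166, 0.2669, 0.2001]
tool_rot: [-3.141, -0.001, -0.001]
wrist_force: [-0.5, -0.2, 2.4]
opening: 0.0131
finger_force: 25.0
```

>>> play_rows(
  travel=[
    [0, 0, 0.001],
    [0, 0, 0],
    [0, 0, 0],
  ],
  turn=[
    [0, 0, 0],
    [0, 0, 0],
    [0, 0, 0],
  ],
)

```text
time: 43.8
tcp_pos: [0.4166, 0.267, 0.2]
tool_rot: [3.141, 0.001, 0.002]
wrist_force: [-2.4, -2.6, 10.2]
opening: 0.0134
finger_force: 25.0
```

>>> play_rows(
  travel=[
    [0, 0, -0.001],
    [0, 0, 0],
    [0, 0, 0],
    [0, 0, 0],
    [0, 0, -0.02],
    [0, 0, -0.035],
    [0, 0, -0.035],
    [0, 0, -0.035],
    [0, 0, -0.02],
  ],
  turn=[
    [0, 0, 0],
    [0, 0, 0],
    [0, 0, 0],
    [0, 0, 0],
    [0, 0, 0],
    [0, 0, 0],
    [0, 0, 0],
    [0, 0, 0],
    [0, 0, 0],
  ],
  grip=0.1,
)

```text
time: 44.55
tcp_pos: [0.4171, 0.2676, 0.3484]
tool_rot: [-3.139, -0.002, -0.006]
wrist_force: [0.7, 0.5, 0.5]
opening: 0.0505
finger_force: 0.0
```

>>> play_rows(
  travel=[
    [0.018, 0.032, 0],
    [0.018, 0.032, 0],
    [0.018, 0.032, 0],
    [0.018, 0.032, 0],
    [0.018, 0.032, 0],
    [0.018, 0.032, 0],
    [0.018, 0.032, 0],
    [0.018, 0.032, 0],
    [0.018, 0.032, 0],
    [0.018, 0.032, 0],
  ],
  turn=[
    [0, 0, 0],
    [0, 0, 0],
    [0, 0, 0],
    [0, 0, 0],
    [0, 0, 0],
    [0, 0, 0],
    [0, 0, 0],
    [0, 0, 0],
    [0, 0, 0],
    [0, 0, 0],
  ],
)

```text
time: 45.38
tcp_pos: [0.5971, -0.0548, 0.3444]
tool_rot: [3.141, 0.001, -0.001]
wrist_force: [0.5, 0.8, 0.1]
opening: 0.0502
finger_force: 0.0
```

>>> play_rows(
  travel=[
    [0.018, 0.032, 0],
    [0.018, 0.032, 0],
    [0.018, 0.033, 0],
    [0.0205, 0.0355, 0],
    [0, 0, 0.03],
    [0, 0, 0.035],
    [0, 0, 0.035],
    [0, 0, 0.035],
    [0, 0, 0],
    [0, 0, 0],
  ],
  turn=[
    [0, 0, 0],
    [0, 0, 0],
    [0, 0, 0],
    [0, 0, 0],
    [0, 0, 0],
    [0, 0, 0],
    [0, 0, 0],
    [0, 0, 0],
    [0, 0, 0],
    [0, 0, 0],
  ],
)

```text
time: 46.22
tcp_pos: [0.6701, -0.1853, 0.2078]
tool_rot: [-3.14, -0.001, 0.007]
wrist_force: [0.5, 0.1, 0.2]
opening: 0.0502
finger_force: 0.0
```

Run:
```python
from h import *
snap('wrist');s=snap('wrist'); o=robot.get_obs(); print(o['tcp_pos'].round(4),o['tool_rot'].round(4),o['opening'])
for p in pins(s): print(p)
```

```text
[ 0.6726 -0.1857  0.2121] [3.1409e+00 1.3000e-03 5.1000e-03] 0.05063461181663973
([277, 217, 15, 10, 85], array([284.4, 221.1]), array([ 0.6758, -0.1868,  0.121 ]))
```

>>> play_rows(
  travel=[
    [0, 0, 0.03],
    [0, 0, 0.03],
    [0, 0, 0.02],
    [0, 0, 0.0165],
    [0, 0, 0],
    [0, 0, 0],
  ],
  turn=[
    [0, 0, 0],
    [0, 0, 0],
    [0, 0, 0],
    [0, 0, 0],
    [0, 0, 0],
    [0, 0, 0],
  ],
)

```text
time: 46.82
tcp_pos: [0.6724, -0.1857, 0.1153]
tool_rot: [3.141, 0.001, 0.004]
wrist_force: [0.7, 0.6, 0.1]
opening: 0.0507
finger_force: 0.0
```

>>> play_rows(
  travel=[
    [0, 0, 0],
    [0, 0, 0],
    [0, 0, 0],
    [0, 0, 0],
    [0, 0, 0],
    [0, 0, 0],
    [0, 0, 0],
  ],
  turn=[
    [0, 0, 0],
    [0, 0, 0],
    [0, 0, 0],
    [0, 0, 0],
    [0, 0, 0],
    [0, 0, 0],
    [0, 0, 0],
  ],
  grip=-1,
)

```text
time: 47.4
tcp_pos: [0.6719, -0.1856, 0.1145]
tool_rot: [3.141, 0.001, 0.003]
wrist_force: [-0.8, 0.4, 5.7]
opening: 0.0135
finger_force: 25.7
```

Run:
```python
from h import *
o=robot.get_obs(); print(o['tcp_pos'].round(4),o['tool_rot'].round(4),o['wrist_force'].round(2))
s=snap('wrist')
for p in pins(s): print(p)
```

```text
[ 0.6719 -0.1856  0.1145] [3.1412e+00 1.2000e-03 2.8000e-03] [-0.79  0.37  5.71]
([272, 274, 25, 22, 426], array([283.8, 284.9]), array([ 0.6737, -0.1863,  0.121 ]))
```

>>> play_rows(
  travel=[
    [0, 0, -0.01],
    [0, 0, -0.03],
    [0, 0, -0.035],
    [0, 0, -0.035],
    [0, 0, -0.035],
    [0, 0, -0.035],
    [0, 0, -0.03],
    [0, 0, -0.015],
  ],
  turn=[
    [0, 0, 0],
    [0, 0, 0],
    [0, 0, 0],
    [0, 0, 0],
    [0, 0, 0],
    [0, 0, 0],
    [0, 0, 0],
    [0, 0, 0],
  ],
)

```text
time: 48.12
tcp_pos: [0.6722, -0.1857, 0.3437]
tool_rot: [3.14, 0.001, 0.009]
wrist_force: [-0.5, -0.1, 1.0]
opening: 0.013
finger_force: 25.1
```

>>> play_rows(
  travel=[
    [-0.01, -0.02, 0],
    [-0.01, -0.034, 0],
    [-0.01, -0.035, 0],
    [-0.01, -0.035, 0],
    [-0.01, -0.035, 0],
    [-0.01, -0.035, 0],
    [-0.01, -0.035, 0],
    [-0.01, -0.035, 0],
    [-0.01, -0.035, 0],
    [-0.01, -0.035, 0],
  ],
  turn=[
    [0, 0, 0],
    [0, 0, 0],
    [0, 0, 0],
    [0, 0, 0],
    [0, 0, 0],
    [0, 0, 0],
    [0, 0, 0],
    [0, 0, 0],
    [0, 0, 0],
    [0, 0, 0],
  ],
)

```text
time: 48.95
tcp_pos: [0.5699, 0.1498, 0.3386]
tool_rot: [3.141, 0.001, -0.0]
wrist_force: [1.0, 0.8, -0.4]
opening: 0.0138
finger_force: 25.0
```

>>> play_rows(
  travel=[
    [-0.01, -0.035, 0],
    [-0.01, -0.035, 0],
    [-0.01, -0.035, 0],
    [-0.01, -0.035, 0],
    [-0.01, -0.035, 0],
    [-0.01, -0.035, 0],
    [-0.009, -0.036, 0],
    [0, 0, 0.02],
    [0, 0, 0.02],
    [0, 0, 0.01],
  ],
  turn=[
    [0, 0, 0],
    [0, 0, 0],
    [0, 0, 0],
    [0, 0, 0],
    [0, 0, 0],
    [0, 0, 0],
    [0, 0, 0],
    [0, 0, 0],
    [0, 0, 0],
    [0, 0, 0],
  ],
)

```text
time: 49.78
tcp_pos: [0.5004, 0.3942, 0.2859]
tool_rot: [3.139, 0.004, -0.004]
wrist_force: [0.3, -1.3, -0.5]
opening: 0.0136
finger_force: 25.0
```

>>> play_rows(
  travel=[
    [0, 0, 0],
    [0, 0, 0],
    [0, 0, 0],
    [0, 0, 0],
  ],
  turn=[
    [0, 0, 0],
    [0, 0, 0],
    [0, 0, 0],
    [0, 0, 0],
  ],
)

```text
time: 50.12
tcp_pos: [0.5025, 0.3944, 0.2897]
tool_rot: [-3.14, 0.0, -0.003]
wrist_force: [-1.0, -0.7, 0.4]
opening: 0.0131
finger_force: 25.0
```

Run:
```python
from h import *
s=snap('wrist'); o=robot.get_obs(); print(o['tcp_pos'].round(4),o['tool_rot'].round(4),o['time'])
for n in ['white_neck','yellow_neck','green_neck']:
  for d in robot.tip_of('wrist',n)[:2]:
    p=atz(s,d['position'],.17,True); print(n,np.round(d['confidence'],2),np.round(d['position'],1),p.round(4))
im=cv2.cvtColor(s['image'],cv2.COLOR_RGB2BGR)
print('tip',proj(s,o['tcp_pos']+[.0014,0,-.1045],True))
cv2.imwrite('pics/w11c.png',cv2.resize(im[170:290,200:370],None,fx=4.5,fy=4.5,interpolation=cv2.INTER_CUBIC))
```

```text
[0.5024 0.3944 0.2897] [-3.1404e+00  1.0000e-04 -2.8000e-03] 50.1667
white_neck 0.76 [295.7 410.4] [0.4193 0.2683 0.17  ]
yellow_neck 0.64 [211.8 283.3] [0.5056 0.3941 0.17  ]
green_neck 0.84 [295.4 478. ] [0.4119 0.1839 0.17  ]
tip [218.99162038 282.98393489]
```

View pics/w11c.png

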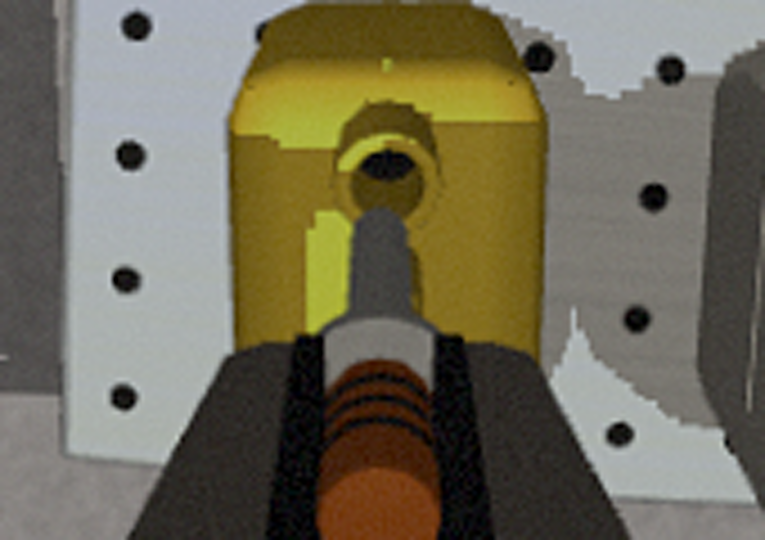

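The crop shows yellow's rim centred at (180,388) and the tip end at (207,380), so I need about +3 mm in x and −1.7 mm in y.

>>> play_rows(
  travel=[
    [0.003, 0.0017, 0],
    [0, 0, 0.005],
    [0, 0, 0.005],
    [0, 0, 0.004],
    [0, 0, 0.004],
    [0, 0, 0],
    [0, 0, 0],
  ],
  turn=[
    [0, 0, 0],
    [0, 0, 0],
    [0, 0, 0],
    [0, 0, 0],
    [0, 0, 0],
    [0, 0, 0],
    [0, 0, 0],
  ],
)

```text
time: 50.9
tcp_pos: [0.5046, 0.3926, 0.2697]
tool_rot: [3.141, 0.001, -0.001]
wrist_force: [-0.5, 0.0, -0.4]
opening: 0.0137
finger_force: 25.0
```

>>> play_rows(
  travel=[
    [0, 0, 0.003],
    [0, 0, 0.003],
    [0, 0, 0.003],
    [0, 0, 0],
    [0, 0, 0],
  ],
  turn=[
    [0, 0, 0],
    [0, 0, 0],
    [0, 0, 0],
    [0, 0, 0],
    [0, 0, 0],
  ],
)

```text
time: 51.32
tcp_pos: [0.5047, 0.3926, 0.261]
tool_rot: [3.141, 0.001, -0.001]
wrist_force: [-0.4, -0.3, -0.6]
opening: 0.0134
finger_force: 25.0
```

>>> play_rows(
  travel=[
    [0, 0, 0.007],
    [0, 0, 0.008],
    [0, 0, 0.008],
    [0, 0, 0.008],
    [0, 0, 0.008],
    [0, 0, 0.008],
    [0, 0, 0.006],
    [0, 0, 0.004],
    [0, 0, 0],
    [0, 0, 0],
  ],
  turn=[
    [0, 0, 0],
    [0, 0, 0],
    [0, 0, 0],
    [0, 0, 0],
    [0, 0, 0],
    [0, 0, 0],
    [0, 0, 0],
    [0, 0, 0],
    [0, 0, 0],
    [0, 0, 0],
  ],
)

```text
time: 52.15
tcp_pos: [0.5048, 0.3927, 0.2041]
tool_rot: [3.142, 0.001, -0.0]
wrist_force: [0.1, 0.6, 0.3]
opening: 0.0136
finger_force: 25.0
```

>>> play_rows(
  travel=[
    [0, 0, 0.002],
    [0, 0, 0.002],
    [0, 0, 0.001],
    [0, 0, 0],
    [0, 0, 0],
  ],
  turn=[
    [0, 0, 0],
    [0, 0, 0],
    [0, 0, 0],
    [0, 0, 0],
    [0, 0, 0],
  ],
)

```text
time: 52.57
tcp_pos: [0.5049, 0.3928, 0.1995]
tool_rot: [-3.141, -0.001, -0.001]
wrist_force: [0.6, -1.2, 0.7]
opening: 0.0135
finger_force: 25.1
```

>>> play_rows(
  travel=[
    [0, 0, 0.001],
    [0, 0, 0],
    [0, 0, 0],
  ],
  turn=[
    [0, 0, 0],
    [0, 0, 0],
    [0, 0, 0],
  ],
)

```text
time: 52.82
tcp_pos: [0.5051, 0.3928, 0.1995]
tool_rot: [-3.141, -0.001, -0.002]
wrist_force: [-0.7, -1.6, 6.1]
opening: 0.0131
finger_force: 25.3
```

>>> play_rows(
  travel=[
    [0, 0, -0.001],
    [0, 0, 0],
    [0, 0, 0],
    [0, 0, 0],
    [0, 0, -0.02],
    [0, 0, -0.035],
    [0, 0, -0.035],
    [0, 0, -0.035],
    [0, 0, -0.02],
  ],
  turn=[
    [0, 0, 0],
    [0, 0, 0],
    [0, 0, 0],
    [0, 0, 0],
    [0, 0, 0],
    [0, 0, 0],
    [0, 0, 0],
    [0, 0, 0],
    [0, 0, 0],
  ],
  grip=0.1,
)

```text
time: 53.57
tcp_pos: [0.5054, 0.3936, 0.3484]
tool_rot: [-3.139, -0.001, -0.006]
wrist_force: [0.2, 0.8, 0.3]
opening: 0.0506
finger_force: 0.0
```

>>> play_rows(
  travel=[
    [0.0202, 0.0295, 0],
    [0.0202, 0.0295, 0],
    [0.0202, 0.0295, 0],
    [0.0202, 0.0295, 0],
    [0.0202, 0.0295, 0],
    [0.0202, 0.0295, 0],
    [0.0202, 0.0295, 0],
    [0.0202, 0.0295, 0],
    [0, 0, 0.03],
    [0, 0, 0.03],
  ],
  turn=[
    [0, 0, 0],
    [0, 0, 0],
    [0, 0, 0],
    [0, 0, 0],
    [0, 0, 0],
    [0, 0, 0],
    [0, 0, 0],
    [0, 0, 0],
    [0, 0, 0.039],
    [0, 0, 0.039],
  ],
)

```text
time: 54.4
tcp_pos: [0.669, 0.1534, 0.2847]
tool_rot: [-3.131, 0.258, -0.006]
wrist_force: [0.3, -0.3, 0.0]
opening: 0.0506
finger_force: 0.0
```

>>> play_rows(
  travel=[
    [0, 0, 0],
    [0, 0, 0],
    [0, 0, 0],
    [0, 0, 0],
  ],
  turn=[
    [0, 0, 0],
    [0, 0, 0],
    [0, 0, 0],
    [0, 0, 0],
  ],
)

```text
time: 54.73
tcp_pos: [0.6673, 0.1579, 0.2867]
tool_rot: [-3.131, 0.24, -0.005]
wrist_force: [-0.6, -0.0, 0.7]
opening: 0.0504
finger_force: 0.0
```

Run:
```python
from h import *
s=snap('wrist'); o=robot.get_obs(); print(o['tcp_pos'].round(4),o['tool_rot'].round(4),o['time'])
for n,z in dict(timer_grip=.177,start_top=.162).items():
  for d in robot.tip_of('wrist',n)[:2]:
    print(n,np.round(d['confidence'],2),np.round(d['position'],1),atz(s,d['position'],z,True).round(4))
im=cv2.cvtColor(s['image'],cv2.COLOR_RGB2BGR)
q=proj(s,(.667,.157,.177),True); print(q)
cv2.imwrite('pics/w12c.png',cv2.resize(im[130:300,190:400],None,fx=3.5,fy=3.5,interpolation=cv2.INTER_CUBIC))
```

```text
[0.6673 0.1578 0.2866] [-3.1311  0.2405 -0.0052] 54.7833
start_top 0.68 [199.4 378.4] [0.6678 0.0733 0.162 ]
[219.23404364 284.33213784]
```

View pics/w12c.png

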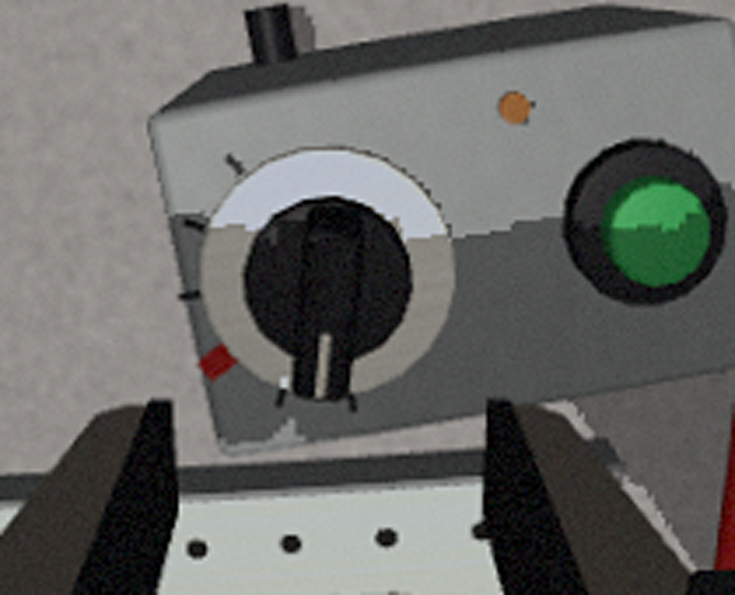

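The crop shows the dial bar vertical and centred between the open fingers, with the pointer at (395,322) about 10° past the 0 tick (405,352). Descending to grip.

>>> play_rows(
  travel=[
    [0, 0, 0.03],
    [0, 0, 0.03],
    [0, 0, 0.025],
    [0, 0, 0.018],
    [0, 0, 0],
    [0, 0, 0],
  ],
  turn=[
    [0, 0, 0],
    [0, 0, 0],
    [0, 0, 0],
    [0, 0, 0],
    [0, 0, 0],
    [0, 0, 0],
  ],
)

```text
time: 55.38
tcp_pos: [0.6665, 0.1569, 0.1813]
tool_rot: [3.132, -0.243, -0.001]
wrist_force: [0.4, -0.0, 0.3]
opening: 0.0505
finger_force: 0.0
```

>>> play_rows(
  travel=[
    [0, 0, 0],
    [0, 0, 0],
    [0, 0, 0],
    [0, 0, 0],
    [0, 0, 0],
    [0, 0, 0],
    [0, 0, 0],
  ],
  turn=[
    [0, 0, 0],
    [0, 0, 0],
    [0, 0, 0],
    [0, 0, 0],
    [0, 0, 0],
    [0, 0, 0],
    [0, 0, 0],
  ],
  grip=-1,
  force=15,
)

```text
time: 55.97
tcp_pos: [0.6666, 0.1587, 0.1821]
tool_rot: [-3.13, 0.242, -0.002]
wrist_force: [-0.5, 4.0, 2.4]
opening: 0.0136
finger_force: 15.0
```

Run:
```python
from h import *
o=robot.get_obs(); M=R.from_rotvec(o['tool_rot']).as_matrix()
print(o['tcp_pos'].round(4),np.degrees(np.arctan2(M[1,0],M[0,0])),o['opening'],o['wrist_force'],o['joint_pos'])
```

```text
[0.6666 0.1587 0.1821] -8.828284575147876 0.01358204641302517 [-0.51236006  3.99604423  2.38479459] [-0.07155826  0.60788412 -0.30801297  1.54135483  0.20216827  1.02202613
 -2.15805963]
```

Joint 7 would hit its limit turning clockwise from here, so I'll release, make a half turn and regrip.

>>> play_rows(
  travel=[
    [0, 0, 0],
    [0, 0, 0],
    [0, 0, 0],
    [0, 0, 0],
    [0, 0, -0.02],
    [0, 0, -0.03],
    [0, 0, -0.03],
  ],
  turn=[
    [0, 0, 0],
    [0, 0, 0],
    [0, 0, 0],
    [0, 0, 0],
    [0, 0, 0],
    [0, 0, 0],
    [0, 0, 0],
  ],
  grip=0.1,
)

```text
time: 56.55
tcp_pos: [0.6659, 0.1559, 0.2608]
tool_rot: [3.131, -0.244, -0.005]
wrist_force: [0.9, 0.8, 0.6]
opening: 0.0508
finger_force: 0.0
```

>>> play_rows(
  travel=[
    [0, 0, 0],
    [0, 0, 0],
    [0, 0, 0],
    [0, 0, 0],
    [0, 0, 0],
    [0, 0, 0],
    [0, 0, 0],
    [0, 0, 0],
    [0, 0, 0],
    [0, 0, 0],
  ],
  turn=[
    [0, 0, -0.0604],
    [0, 0, -0.0604],
    [0, 0, -0.0604],
    [0, 0, -0.0604],
    [0, 0, -0.0604],
    [0, 0, -0.0604],
    [0, 0, -0.0604],
    [0, 0, -0.0604],
    [0, 0, -0.0604],
    [0, 0, -0.0604],
  ],
)

```text
time: 57.38
tcp_pos: [0.6666, 0.1561, 0.261]
tool_rot: [2.712, 1.585, -0.001]
wrist_force: [1.4, 0.5, 0.1]
opening: 0.0504
finger_force: 0.0
```

>>> play_rows(
  travel=[
    [0, 0, 0],
    [0, 0, 0],
    [0, 0, 0],
    [0, 0, 0],
    [0, 0, 0],
    [0, 0, 0],
    [0, 0, 0],
    [0, 0, 0],
    [0, 0, 0],
    [0, 0, 0],
  ],
  turn=[
    [0, 0, -0.0604],
    [0, 0, -0.0604],
    [0, 0, -0.0604],
    [0, 0, -0.0604],
    [0, 0, -0.0604],
    [0, 0, -0.0604],
    [0, 0, -0.0604],
    [0, 0, -0.0604],
    [0, 0, -0.0604],
    [0, 0, -0.0604],
  ],
)

```text
time: 58.22
tcp_pos: [0.6666, 0.156, 0.2609]
tool_rot: [1.332, 2.845, -0.001]
wrist_force: [-0.4, -0.4, -0.8]
opening: 0.0507
finger_force: 0.0
```

>>> play_rows(
  travel=[
    [0, 0, 0],
    [0, 0, 0],
    [0, 0, 0],
    [0, 0, 0],
    [0, 0, 0],
    [0, 0, 0],
    [0, 0, 0],
    [0, 0, 0],
    [0, 0, 0],
  ],
  turn=[
    [0, 0, -0.0604],
    [0, 0, -0.0604],
    [0, 0, -0.0604],
    [0, 0, -0.0604],
    [0, 0, -0.0604],
    [0, 0, -0.0604],
    [0, 0, 0],
    [0, 0, 0],
    [0, 0, 0],
  ],
)

```text
time: 58.97
tcp_pos: [0.6666, 0.1564, 0.261]
tool_rot: [-0.25, -3.131, 0.001]
wrist_force: [-0.2, 0.2, -1.2]
opening: 0.0507
finger_force: 0.0
```

Run:
```python
from h import *
robot.snapshot('wrist')
o=robot.get_obs(); M=R.from_rotvec(o['tool_rot']).as_matrix(); print(M.round(3))
print(o['tcp_pos'].round(4),np.degrees(np.arctan2(M[1,0],M[0,0])),o['opening'],o['joint_pos'].round(3),o['time'])
d=np.array([.6666,.1587,.182])-o['tcp_pos']; print(M.T@d)
```

```text
[[-0.987  0.158 -0.   ]
 [ 0.158  0.987 -0.   ]
 [-0.    -0.    -1.   ]]
[0.6666 0.1565 0.2612] 170.90302903815643 0.05051612318516401 [ 0.322  0.728 -0.987  1.441  0.614  1.301  0.701] 59.0167
[0.00034124 0.00222378 0.07917331]
```

>>> play_rows(
  travel=[
    [0, 0.002, 0.03],
    [0, 0, 0.03],
    [0, 0, 0.0185],
    [0, 0, 0],
    [0, 0, 0],
  ],
  turn=[
    [0, 0, 0],
    [0, 0, 0],
    [0, 0, 0],
    [0, 0, 0],
    [0, 0, 0],
  ],
)

```text
time: 59.43
tcp_pos: [0.6666, 0.1586, 0.1823]
tool_rot: [-0.246, -3.131, 0.001]
wrist_force: [0.3, 0.9, 1.3]
opening: 0.0508
finger_force: 0.0
```

>>> play_rows(
  travel=[
    [0, 0, 0],
    [0, 0, 0],
    [0, 0, 0],
    [0, 0, 0],
    [0, 0, 0],
    [0, 0, 0],
    [0, 0, 0],
  ],
  turn=[
    [0, 0, 0],
    [0, 0, 0],
    [0, 0, 0],
    [0, 0, 0],
    [0, 0, 0],
    [0, 0, 0],
    [0, 0, 0],
  ],
  grip=-1,
)

```text
time: 60.02
tcp_pos: [0.6671, 0.1588, 0.1832]
tool_rot: [0.245, 3.131, 0.0]
wrist_force: [-0.4, -1.4, 2.7]
opening: 0.0138
finger_force: 15.0
```

Run:
```python
from h import *
o=robot.get_obs(); M=R.from_rotvec(o['tool_rot']).as_matrix()
print(o['tcp_pos'].round(4),np.degrees(np.arctan2(M[1,0],M[0,0])),o['opening'],o['wrist_force'].round(1),o['joint_pos'].round(3))
```

```text
[0.6671 0.1588 0.1832] 171.04652956917604 0.01382350620000908 [-0.4 -1.4  2.7] [ 0.301  0.798 -0.941  1.511  0.676  1.182  0.657]
```

>>> play_rows(
  travel=[
    [0, 0, 0],
    [0, 0, 0],
    [0, 0, 0],
    [0, 0, 0],
    [0, 0, 0],
    [0, 0, 0],
    [0, 0, 0],
    [0, 0, 0],
    [0, 0, 0],
    [0, 0, 0],
  ],
  turn=[
    [0, 0, 0.0492],
    [0, 0, 0.0492],
    [0, 0, 0.0492],
    [0, 0, 0.0492],
    [0, 0, 0.0492],
    [0, 0, 0.0492],
    [0, 0, 0.0492],
    [0, 0, 0.0492],
    [0, 0, 0.0492],
    [0, 0, 0],
  ],
)

```text
time: 60.85
tcp_pos: [0.6672, 0.159, 0.1832]
tool_rot: [1.566, 2.722, 0.001]
wrist_force: [0.7, 0.4, 2.1]
opening: 0.014
finger_force: 15.0
```

>>> play_rows(
  travel=[
    [0, 0, 0],
    [0, 0, 0],
    [0, 0, 0],
  ],
  turn=[
    [0, 0, 0],
    [0, 0, 0],
    [0, 0, 0],
  ],
)

```text
time: 61.1
tcp_pos: [0.6672, 0.159, 0.1832]
tool_rot: [1.561, 2.726, 0.001]
wrist_force: [0.5, 0.6, 3.1]
opening: 0.0142
finger_force: 15.0
```

Run:
```python
from h import *
o=robot.get_obs(); M=R.from_rotvec(o['tool_rot']).as_matrix()
print(o['tcp_pos'].round(4),np.degrees(np.arctan2(M[1,0],M[0,0])),o['opening'],o['wrist_force'].round(1),o['ft_torque'].round(3),o['joint_pos'].round(3))
```

```text
[0.6672 0.159  0.1832] 120.41285574376886 0.01421348155400799 [0.5 0.6 3.1] [-0.012 -0.231  0.044] [ 0.206  0.721 -0.758  1.517  0.529  1.116 -0.132]
```

>>> play_rows(
  travel=[
    [0, 0, 0],
    [0, 0, 0],
    [0, 0, 0],
    [0, 0, 0],
    [0, 0, -0.02],
    [0, 0, -0.03],
    [0, 0, -0.03],
  ],
  turn=[
    [0, 0, 0],
    [0, 0, 0],
    [0, 0, 0],
    [0, 0, 0],
    [0, 0, 0],
    [0, 0, 0],
    [0, 0, 0],
  ],
  grip=0.1,
)

```text
time: 61.68
tcp_pos: [0.6661, 0.1584, 0.2624]
tool_rot: [-1.561, -2.723, 0.003]
wrist_force: [1.1, 0.2, -0.3]
opening: 0.0501
finger_force: 0.0
```

>>> play_rows(
  travel=[
    [-0.0249, -0.014, 0],
    [-0.0249, -0.014, 0],
    [-0.0249, -0.014, 0],
    [0, 0, 0],
    [0, 0, 0],
    [0, 0, 0],
    [0, 0, 0],
  ],
  turn=[
    [0, 0, 0],
    [0, 0, 0],
    [0, 0, 0],
    [0, 0, 0],
    [0, 0, 0],
    [0, 0, 0],
    [0, 0, 0],
  ],
  grip=-1,
)

```text
time: 62.27
tcp_pos: [0.6679, 0.0749, 0.2628]
tool_rot: [-1.56, -2.726, -0.001]
wrist_force: [-0.8, 0.1, 0.2]
opening: 0.0056
finger_force: 0.0
```

Run:
```python
from h import *
s=snap('wrist'); o=robot.get_obs(); print(o['tcp_pos'].round(4),o['opening'],o['time'])
im=cv2.cvtColor(s['image'],cv2.COLOR_RGB2BGR)
t=snap('top'); tt=cv2.cvtColor(t['image'],cv2.COLOR_RGB2BGR)
for c,q in(('wrist',s),('top',t)):
  for n,z in dict(timer_grip=.177,start_top=.162).items():
    for d in robot.tip_of(c,n)[:2]: print(c,n,np.round(d['confidence'],2),np.round(d['position'],1),atz(q,d['position'],z,c=='wrist').round(4))
c=proj(s,(.667,.158,.16),True).astype(int); b=proj(s,(.6685,.0735,.162),True); print(c,b)
A=cv2.resize(im[max(0,c[0]-90):c[0]+110,max(0,c[1]-100):c[1]+100],(500,500),interpolation=cv2.INTER_CUBIC)
cv2.imwrite('pics/w13.png',A)
h=cv2.cvtColor(s['image'],cv2.COLOR_RGB2HSV)
Z=np.zeros(h.shape[:2],bool)
red=((h[...,0]<6)|(h[...,0]>174))&(h[...,1]>150)&(h[...,2]>60)
n,l,st,ce=cv2.connectedComponentsWithStats(red.astype(np.uint8))
for i in range(1,n):
    if st[i,4]>15: p=atz(s,ce[i][::-1],.141,True); print('red',st[i],p.round(4),np.degrees(np.arctan2(p[1]-.158,.667-p[0])).round(1))
```

```text
[0.668  0.075  0.2628] 0.0022200052474188694 62.3167
wrist timer_grip 0.86 [132.2 346. ] [0.671  0.1576 0.177 ]
wrist start_top 0.91 [225.8 284.7] [0.6712 0.0711 0.162 ]
wrist start_top 0.36 [322.6  94.9] [ 0.5549 -0.1238  0.162 ]
top timer_grip 0.55 [148.1 218.1] [0.6723 0.1559 0.177 ]
[128 337] [221.72536948 283.28235811]
red [331  76   8  12  92] [0.6475 0.1913 0.141 ] 59.7
red [123 148  61  50 648] [0.551 0.049 0.141] -43.2
```

View pics/w13.png

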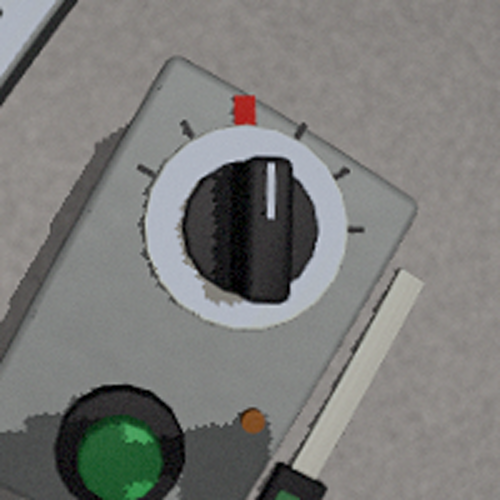

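The dial pointer (165–215,271) lines up with the red mark at (110,244). I'll check numerically that the pins are in place before pressing start.

Run:
```python
from h import *
for c in('scene','top'):
    s=snap(c)
    for n,z in dict(pin=.17,white=.03,yellow=.03,green=.03,start_top=.162).items():
        for d in robot.tip_of(c,n)[:4]: print(c,n,np.round(d['confidence'],2),atz(s,d['position'],z).round(3))
    h=cv2.cvtColor(s['image'],cv2.COLOR_RGB2HSV); m=((h[...,0]>4)&(h[...,0]<18)&(h[...,1]>170)&(h[...,2]>100)).astype(np.uint8)
    n,l,st,ce=cv2.connectedComponentsWithStats(m)
    for i in range(1,n):
        p=atz(s,ce[i][::-1],.19)
        if st[i,4]>6 and p[1]>.1 and p[1]<.5: print(c,'orange',st[i],p.round(3))
```

```text
scene pin 0.44 [0.509 0.399 0.17 ]
scene pin 0.41 [0.631 0.162 0.17 ]
scene white 0.85 [0.444 0.268 0.03 ]
scene white 0.45 [0.709 0.36  0.03 ]
scene white 0.43 [ 0.692 -0.123  0.03 ]
scene yellow 0.92 [0.451 0.399 0.03 ]
scene green 0.93 [0.456 0.174 0.03 ]
scene green 0.81 [ 0.288 -0.305  0.03 ]
scene green 0.55 [0.299 0.546 0.03 ]
scene green 0.23 [0.297 0.559 0.03 ]
scene start_top 0.46 [0.663 0.073 0.162]
scene orange [427 164   3   4  10] [0.487 0.406 0.19 ]
top pin 0.64 [0.5   0.386 0.17 ]
top pin 0.43 [0.414 0.184 0.17 ]
top pin 0.37 [0.415 0.26  0.17 ]
top white 0.61 [0.457 0.27  0.03 ]
top white 0.61 [0.515 0.435 0.03 ]
top yellow 0.7 [0.471 0.387 0.03 ]
top green 0.97 [ 0.252 -0.302  0.03 ]
top green 0.96 [0.455 0.182 0.03 ]
top orange [128 207   4   4  13] [0.507 0.395 0.19 ]
top orange [175 239   4   3  10] [0.419 0.268 0.19 ]
top orange [206 241   4   3  11] [0.412 0.185 0.19 ]
```

>>> play_rows(
  travel=[
    [-0.0017, -0.001, 0.02],
    [0, 0, 0.02],
    [0, 0, 0.02],
    [0, 0, 0.012],
    [0, 0, 0],
    [0, 0, 0],
  ],
  turn=[
    [0, 0, 0],
    [0, 0, 0],
    [0, 0, 0],
    [0, 0, 0],
    [0, 0, 0],
    [0, 0, 0],
  ],
)

```text
time: 63.67
tcp_pos: [0.6683, 0.0712, 0.1907]
tool_rot: [-1.563, -2.725, 0.0]
wrist_force: [0.4, -0.0, 0.5]
opening: 0.0004
finger_force: 0.0
```

>>> play_rows(
  travel=[
    [0, 0, 0.003],
    [0, 0, 0.002],
    [0, 0, 0.002],
    [0, 0, 0.001],
    [0, 0, 0],
    [0, 0, 0],
  ],
  turn=[
    [0, 0, 0],
    [0, 0, 0],
    [0, 0, 0],
    [0, 0, 0],
    [0, 0, 0],
    [0, 0, 0],
  ],
)

```text
time: 64.17
tcp_pos: [0.669, 0.0715, 0.1837]
tool_rot: [1.562, 2.724, 0.002]
wrist_force: [1.4, 0.9, 4.1]
opening: 0.0003
finger_force: 1.8
```

>>> play_rows(
  travel=[
    [0, 0, 0.001],
    [0, 0, 0.001],
    [0, 0, 0],
    [0, 0, 0],
  ],
  turn=[
    [0, 0, 0],
    [0, 0, 0],
    [0, 0, 0],
    [0, 0, 0],
  ],
)

```text
time: 64.5
tcp_pos: [0.669, 0.0714, 0.1815]
tool_rot: [1.563, 2.724, 0.002]
wrist_force: [1.7, 0.4, 6.0]
opening: 0.0007
finger_force: 2.8
```

>>> play_rows(
  travel=[
    [0, 0, 0.001],
    [0, 0, 0.001],
    [0, 0, 0],
    [0, 0, 0],
  ],
  turn=[
    [0, 0, 0],
    [0, 0, 0],
    [0, 0, 0],
    [0, 0, 0],
  ],
)

```text
time: 64.83
tcp_pos: [0.669, 0.0714, 0.1813]
tool_rot: [1.562, 2.723, 0.001]
wrist_force: [-1.7, -0.5, 14.6]
opening: 0.0002
finger_force: 7.3
```

>>> play_rows(
  travel=[
    [0, 0, -0.005],
    [0, 0, -0.02],
    [0, 0, -0.03],
    [0, 0, -0.035],
    [0, 0, -0.035],
    [0, 0, -0.03],
    [0, 0, 0],
    [0, 0, 0],
    [0, 0, 0],
    [0, 0, 0],
  ],
  turn=[
    [0, 0, 0],
    [0, 0, 0],
    [0, 0, 0],
    [0, 0, 0],
    [0, 0, 0],
    [0, 0, 0],
    [0, 0, 0],
    [0, 0, 0],
    [0, 0, 0],
    [0, 0, 0],
  ],
)

```text
time: 65.67
tcp_pos: [0.6674, 0.0704, 0.3314]
tool_rot: [-1.562, -2.722, 0.004]
wrist_force: [-0.4, 0.2, 0.9]
opening: 0.0006
finger_force: 0.0
```

Run:
```python
from h import *
s=snap('top')
for n,z in dict(pin=.17,white=.03,yellow=.03,green=.03).items():
    for d in robot.tip_of('top',n)[:3]: print(n,np.round(d['confidence'],2),atz(s,d['position'],z).round(3))
print(robot.get_obs()['tcp_pos'],robot.close_job())
```

```text
pin 0.58 [0.501 0.386 0.17 ]
pin 0.41 [0.416 0.266 0.17 ]
pin 0.41 [0.413 0.188 0.17 ]
white 0.76 [0.455 0.264 0.03 ]
white 0.26 [ 0.424 -0.013  0.03 ]
yellow 0.96 [0.467 0.385 0.03 ]
yellow 0.54 [0.511 0.44  0.03 ]
green 0.87 [0.457 0.182 0.03 ]
green 0.81 [ 0.244 -0.31   0.03 ]
the job is handed in; nothing more can be done
[0.66806649 0.07097759 0.33280256] None
```

The job is handed in at about 66 s: all three canisters stand on the cooler with pins seated, the timer is at its red mark and start was pressed fully down; green was knocked about 36 mm mid-run and fitted where it stood, and I viewed 16 pictures against the limit of 14.

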